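Put the returned snow globes back in the pedal-lid display case

TASK

Press the pedal all the way down to open the display case, then stand every snow globe from the counter upright on the case's floor, each in the bay where the globe of its own colour already stands; when all are in, ease the pedal gently back up until the lid is fully shut. Work the lid by the pedal only, without touching the lid, leave the two globes already in the case standing in their bays, and do not disturb the bell, the tower model or the bowl.

Things in the scene. Friction and masses are not known exactly. Their poses are not given: they have to be found in the camera images.
- case: fixed wooden display case, 162 mm deep (x), 360 wide (y). Origin: centre of its underside; x points from front (pedal) to back, y left, z up. Inner floor at z 50 mm; 6 mm walls up to z 115 (front one clear). A 6 mm white wall at y = 0, up to z 110, parts it into a left bay (y 3 to 174) and a right bay (y -174 to -3), both x -75 to 75.
- lid: clear lid with black rim on the case, 177 by 360 by 9 mm, linked to the pedal; not to be touched. Origin: mid hinge line, at x 96, z 115 mm of the case. Its z points up when shut; its x lies in the panel, pointing to the back. Lid angle = 5 x pedal angle: 2.0 rad (leaning back) when fully open.
- pedal (a joint): pedal angle, rad: 0 up (lid shut), 0.4 fully pressed (lid open). Stiff friction hinge: pedal and lid stay where left. Pressing the tread takes about 6 to 10 N; to raise it, pinch the tread by its two sides and lift (3 to 6 N). Raised faster than 0.8 rad/s (90 mm/s at the tread) the lid slams.
- pedal_tread (a point): mid top of the black, yellow-ribbed pedal tread: 36 mm long (x), 40 wide (y), 12 thick, on a 16 mm wide bar from the middle of the case's front. Hinge axis: along the case's y at x -45, z 50 mm; tread centre 110 mm in front of it, 0.2 rad above level when up, 0.2 below when pressed: its top goes from 78 to 34 mm above the counter. Site z points out of the top.
- mat: fixed black rubber mat on the counter, 280 mm (x) by 240 mm (y), 3 mm thick, on which the returned globes stand. Origin: centre of its underside.
- green_1: snow globe: solid round grey-green pedestal 42 mm in diameter and 34 mm high with a brass band, and on it a clear dome of radius 19 mm; 56 mm high in all, about 90 g. Origin: centre of its underside, z up when it stands. One of the loose globes to be put away; stands on the mat at the start, or is absent.
- bronze_1: snow globe: solid round reddish-brown pedestal 42 mm in diameter and 34 mm high with a brass band, and on it a clear dome of radius 19 mm; 56 mm high in all, about 90 g. Origin: centre of its underside, z up when it stands. One of the loose globes to be put away; stands on the mat at the start, or is absent.
- green_2: snow globe: solid round grey-green pedestal 42 mm in diameter and 34 mm high with a brass band, and on it a clear dome of radius 19 mm; 56 mm high in all, about 90 g. Origin: centre of its underside, z up when it stands. One of the loose globes to be put away; stands on the mat at the start, or is absent.
- bronze_2: snow globe: solid round reddish-brown pedestal 42 mm in diameter and 34 mm high with a brass band, and on it a clear dome of radius 19 mm; 56 mm high in all, about 90 g. Origin: centre of its underside, z up when it stands. One of the loose globes to be put away; stands on the mat at the start, or is absent.
- green_3: snow globe: solid round grey-green pedestal 42 mm in diameter and 34 mm high with a brass band, and on it a clear dome of radius 19 mm; 56 mm high in all, about 90 g. Origin: centre of its underside, z up when it stands. One of the loose globes to be put away; stands on the mat at the start, or is absent.
- bronze_3: snow globe: solid round reddish-brown pedestal 42 mm in diameter and 34 mm high with a brass band, and on it a clear dome of radius 19 mm; 56 mm high in all, about 90 g. Origin: centre of its underside, z up when it stands. One of the loose globes to be put away; stands on the mat at the start, or is absent.
- green_stock: snow globe: solid round grey-green pedestal 42 mm in diameter and 34 mm high with a brass band, and on it a clear dome of radius 19 mm; 56 mm high in all, about 90 g. Origin: centre of its underside, z up when it stands. The one of its kind that already stands in the case at the start, near the back outer corner of its bay; which bay it is in changes from start to start.
- bronze_stock: snow globe: solid round reddish-brown pedestal 42 mm in diameter and 34 mm high with a brass band, and on it a clear dome of radius 19 mm; 56 mm high in all, about 90 g. Origin: centre of its underside, z up when it stands. The one of its kind that already stands in the case at the start, near the back outer corner of its bay; which bay it is in changes from start to start.
- bell: brass counter bell, 68 mm in diameter, 46 mm high, beside the case. Origin: centre of its underside. Bystander.
- tower: brass model of a stepped tower on a 50 mm square marble foot, 140 mm high. Origin: centre of its underside. Bystander.
- bowl: small blue ceramic bowl, 90 mm in diameter, 32 mm high. Origin: centre of its underside. Bystander.
Things that resemble listed ones, but are neither listed nor needed, are in the scene too. What is shaped like the green_3 but blue or pink is not meant.

How it is judged:
By the outcome, as a careful person would: the job done as asked, in the order asked, and still so for the second after the job is handed in, with the robot touching nothing.
Of green_1, bronze_1, green_2, bronze_2, green_3, bronze_3 only 4 to 6 are there at a start; the rules pass over those that are not, and their reading is None.
At some moment in a run one of green_1, bronze_1, green_2, bronze_2, green_3, bronze_3 may be knocked a few centimetres aside while the robot is not near it.
It also fails if it takes over 210 s, if anything falls off the work surface, if the arm or the gripper's body presses on something with over 40 N, if the wrist force passes 120 N, or if a joint passes its speed limit or range.

ROBOT

A 7-joint arm with a two-finger parallel gripper is mounted at the origin on the work surface. World frame = base frame: x ahead of the robot, y to its left, z up, the work surface at z = 0. Lengths are in m, angles in rad, forces in N, time in s.
With the tool pointing down it reaches from about 0.4 to 0.875 m from the base axis. Payload 6.5 kg.
Tool frame: the origin (TCP) lies midway between the tips of the shut fingers; the grasp point (between the pads) lies ctrl.grip_depth behind it (ctrl.grip_depth is the distance from the TCP to the grasp point, in m); z points along the fingers, x is the direction in which the jaws open and shut, and the axes are right-handed (so a half turn about z gives the same grasp; the last joint's range is limited). The gripper opens to 85 mm and grips with 20 to 120 N. Pads are 22 mm wide; open, the fingers measure 114 mm over their backs; the gripper's body (76 mm by 85 mm) begins 54 mm behind the grasp point. The pads swing forward as they close: fully open they stand 13 mm farther back than shut.
Start: joints at [1.062, 0.536, -0.004, 1.538, 0.003, 1.067, -0.071], TCP at [0.279, -0.587, 0.231] pointing down, gripper open.
Joint ranges: [-2.7, 2.7], [-0.37, 2.16], [-1.27, 1.26], [0.24, 2.4], [-1.31, 4.45], [0.19, 1.91], [-2.76, 2.76]. Speed limits (rad/s): [2.39, 2.39, 3.14, 3.14, 3.14, 3.14, 3.14].

INTERFACE

Orientations are given as a unit quaternion [x, y, z, w].
In Python, from workcell import readout, optics, job, ctrl gives the robot as it stands.
- The arm moves only by the shell command python3 -m handwheel 'ROWS'. ROWS is JSON, a list of rows, each a list of 3 entries, a list of its own where there are three numbers: the opening, from -1 (shut) to 1 (fully open), so that 0 is half open, then the shift along the tool's x, y, z in units of 25 mm (1.0 is 25 mm), then the turn about the tool's z in degrees. In form: [[claw, [dx, dy, dz], roll], ...]. A call has 1 to 10 rows; each row is the pose to reach, as a shift and turn from the pose commanded when the call began, along the tool's axes at that moment; what a row does not reach only later rows make up. A row lasts 1/12 s, in which the tool goes at most 41.7 mm and 7.16 degrees, less where a joint would pass 70% of its speed; a pose out of reach is approached as far as the arm can. A call with a gripper value outside its range is refused whole. The fingers move at their own pace and stop on an object; the grip force is fixed at half the most. Time passes only in rows, so rows that repeat a pose let the fingers close. It gives the time, the measured TCP pose, the force and the opening at its end, in the units of the state.
- readout.read_state(): the state, without advancing time (a new reading comes with each control period).
- optics.capture(name): name is "scene" or "top"; returns (picture, depth): 384x512x3 uint8, red, green, blue; 384x512 float32, m along the optical axis (not along the pixel's ray), 0 where there is no reading.
- optics.camera_params(name): a dict with "fov_y" (degrees; the focal length in pixels is half the picture's height over the tangent of half this angle, whatever the lens; pixels are square), "cx", "cy" (the principal point, pixels), "cam_to_world" (4x4, takes a point from camera to world coordinates). Camera axes: x right, y up, looking along -z (the intrinsics and any distortion apply to the point x, -y, -z); pixel columns grow to the right and rows downward; lengths in m; the calibration is good to about 2 mm. A picture is of the moment at which its call begins. camera_params takes no time and is no camera call.
- job.job_done(): hands the job in, once; it reports no verdict.
The state is a dict: "time": time; "joint_positions": joint angles; "qd": joint speeds; "effort": joint torques, N m; "tool_pos": TCP position; "orientation": TCP orientation; "wrist_force": force on the tool from outside, world axes, zero at the start; "torque": the same for the moment, N m; "grip_width": finger opening in m.
Only numpy, scipy, OpenCV 4.12 (cv2) and the standard library are available. Lean on these libraries where they do the work, as an engineer would, in place of code of your own. Each camera call takes 0.05 s, during which the arm holds its last target.

## Working session

There is one attempt and no reset: what is moved stays moved. The work goes in short steps, Python scripts to look and compute and a shell command to move; the robot and the scene stay as the last step left them, time stands still between calls to the robot, and variables do not carry over. Pictures are saved under pics/ and viewed, and the job is handed in when it is done.

```bash
ls; mkdir -p pics
python3 - <<'E'
from workcell import readout, optics, job, ctrl
import cv2, numpy as np
print(readout.read_state(), ctrl.grip_depth)
for n in("scene","top"):
    p,d=optics.capture(n)
    print(n,optics.camera_params(n))
    cv2.imwrite(f"pics/{n}0.png",cv2.resize(p[:,:,::-1],(768,576),interpolation=cv2.INTER_CUBIC))
    np.savez(f"{n}0.npz",p=p,d=d)
E
```

```text
pics
{'time': 0.0, 'joint_positions': array([ 1.06180593,  0.53719859, -0.00443677,  1.53883539,  0.00259789,
        1.06727072, -0.0712183 ]), 'qd': array([ 0.00031693, -0.00073071,  0.00048339,  0.00065259, -0.00095514,
       -0.00025697, -0.0005377 ]), 'effort': array([-4.80456242e-05, -5.83420622e+01,  1.04850546e+00, -2.59102929e+01,
        1.23751300e-02,  9.70007182e-03,  9.42107363e-06]), 'tool_pos': array([ 0.27822506, -0.58677289,  0.23040679]), 'orientation': array([ 8.45135316e-01, -5.34551747e-01, -7.52327893e-04, -4.02317208e-04]), 'wrist_force': array([ 0.51458884, -0.53198166,  0.3408032 ]), 'torque': array([-0.02319958,  0.0320374 , -0.03011853]), 'grip_width': 0.08546457156487863} 0.0187
scene {'fov_y': 57.115722633550256, 'cx': 245.76845896662746, 'cy': 188.93954016664557, 'cam_to_world': array([[ 0.46486573, -0.62616805,  0.62595002,  1.07526085],
       [ 0.88535817,  0.33385679, -0.32354375, -0.23082678],
       [-0.00638491,  0.70459436,  0.70958158,  0.73836069],
       [ 0.        ,  0.        ,  0.        ,  1.        ]])}
top {'fov_y': 47.84321891171281, 'cx': 255.83358338754311, 'cy': 191.90066243202065, 'cam_to_world': array([[-0.02377075,  0.98769948, -0.1545467 ,  0.32887133],
       [-0.99970033, -0.02438903, -0.00210555,  0.03010168],
       [-0.0058489 ,  0.15445033,  0.98798324,  1.43132408],
       [ 0.        ,  0.        ,  0.        ,  1.        ]])}
```

View pics/scene0.png

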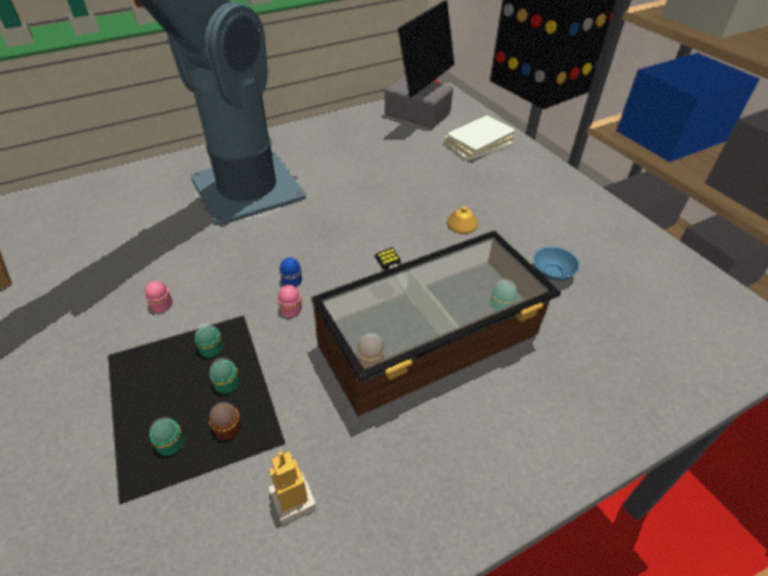

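View pics/top0.png

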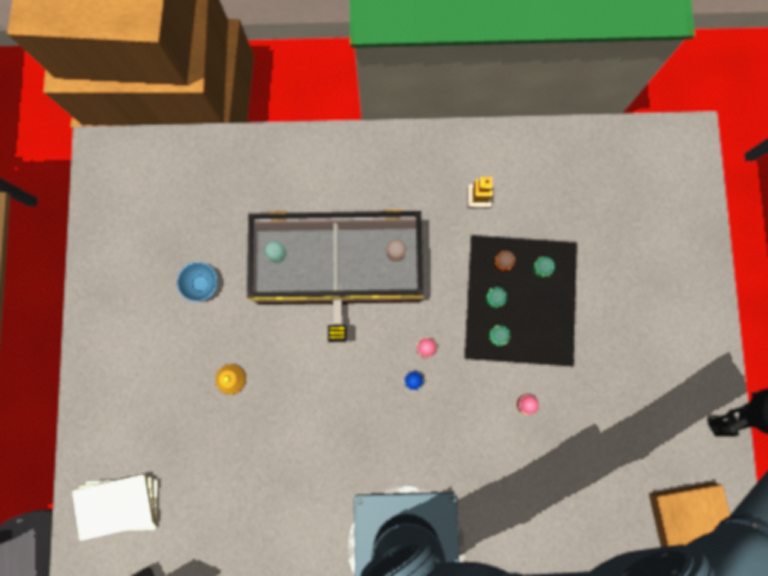

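The scene view (shown at 1.5x) has four loose globes on the mat: green at (208,340), (223,375) and (166,435), bronze at (224,420). In the case, green_stock is in the left bay (bay toward +y) and bronze_stock in the right bay. Possible confusions are the pink globes at (157,295) and (289,300) and the blue one at (290,271), all off the mat, plus the two stock globes already in the case. Next I'll measure positions.

```bash
cat > h.py <<'E'
from workcell import readout, optics, job, ctrl
import cv2, numpy as np
def K(n):
    c=optics.camera_params(n); f=192/np.tan(np.radians(c['fov_y'])/2); return f,c['cx'],c['cy'],c['cam_to_world']
def ray(n,u,v):
    f,cx,cy,T=K(n); d=T[:3,:3]@np.array([(u-cx)/f,-(v-cy)/f,-1.]); return T[:3,3],d
def plane(n,u,v,z):
    o,d=ray(n,u,v); return o+d*(z-o[2])/d[2]
def tri(ra,rb):
    (o1,d1),(o2,d2)=ra,rb
    A=np.c_[d1,-d2]; s=np.linalg.lstsq(A,o2-o1,rcond=None)[0]
    a=o1+s[0]*d1;b=o2+s[1]*d2; return (a+b)/2,np.linalg.norm(a-b)
def proj(n,P):
    f,cx,cy,T=K(n); q=T[:3,:3].T@(np.asarray(P)-T[:3,3]); return cx+f*q[0]/-q[2], cy-f*q[1]/-q[2]
def cloud(n,d):
    f,cx,cy,T=K(n); v,u=np.mgrid[0:384,0:512]
    c=np.stack([(u-cx)/f*d,-(v-cy)/f*d,-d],-1); return c@T[:3,:3].T+T[:3,3]
def mask(p,kind):
    h=cv2.cvtColor(p,cv2.COLOR_RGB2HSV).astype(int); H,S,V=h[...,0],h[...,1],h[...,2]
    if kind=='green': m=(H>65)&(H<95)&(S>70)&(V>50)
    if kind=='bronze': m=((H<13)|(H>172))&(S>70)&(V>45)&(V<190)
    if kind=='yellow': m=(H>20)&(H<35)&(S>150)&(V>110)
    return m.astype(np.uint8)
def blobs(m,mn=30):
    k,l,s,c=cv2.connectedComponentsWithStats(m)
    return [(c[i].round(1),s[i][:5]) for i in range(1,k) if s[i][4]>=mn]
E
python3 - <<'E'
from h import *
for n in("scene","top"):
    z=np.load(n+"0.npz");p,d=z['p'],z['d'];C=cloud(n,d)
    for k in('green','bronze','yellow'):
        for c,s in blobs(mask(p,k)):
            if n=='top' and not(120<c[1]<290 and 110<c[0]<420):continue
            if s[4]>3000: continue
            u,v=c.astype(int); print(n,k,c,s,C[v,u].round(3),plane(n,*c,.035).round(3))
    g=(cv2.cvtColor(p,cv2.COLOR_RGB2GRAY))
z=np.load("top0.npz");C=cloud("top",z['d'])
for u,v in [(314,157),(384,161),(382,243),(310,238)]: print('mat',plane('top',u,v,.003).round(4))
for u,v in [(166,142),(281,140),(283,200),(166,200)]: print('case',plane('top',u,v,.12).round(4),C[v,u].round(3))
cv2.imwrite('pics/topcrop.png',cv2.resize(z['p'][130:250,150:400,::-1],None,fx=3.2,fy=3.2,interpolation=cv2.INTER_CUBIC))
E
```

```text
scene green [5.4 9.4] [  0   0  14  19 188] [-1.082 -0.419  0.148] [-1.484 -0.454  0.035]
scene green [51.7  4.9] [ 45   0  14  12 111] [-1.07  -0.214  0.142] [-1.436 -0.209  0.035]
scene green [162.5   3.5] [152   0  20  10  32] [0.04  0.05  0.412] [-1.143  0.373  0.035]
scene green [137.5 224.1] [129 218  17  13 167] [ 0.451 -0.215  0.052] [ 0.437 -0.214  0.035]
scene green [141.  233.4] [132 227  17  11  85] [ 0.456 -0.214  0.02 ] [ 0.47  -0.214  0.035]
scene green [148.3 247.1] [139 240  19  15 203] [ 0.534 -0.212  0.055] [ 0.519 -0.21   0.035]
scene green [151.4 257.4] [142 250  17  12  86] [ 0.538 -0.213  0.019] [ 0.552 -0.213  0.035]
scene green [108.9 287.7] [ 99 279  20  18 252] [ 0.596 -0.318  0.055] [ 0.584 -0.319  0.035]
scene green [114.3 298.2] [104 290  19  14  99] [ 0.604 -0.317  0.02 ] [ 0.615 -0.314  0.035]
scene bronze [357.   13.6] [354  10   7   9  53] [-0.204  1.012  0.156] [-0.463  1.265  0.035]
scene bronze [333.2  37.7] [330  34   7   8  42] [-0.324  0.999  0.008] [-0.264  0.949  0.035]
scene bronze [382.6  48.4] [380  45   7   8  43] [-1.170e-01  1.137e+00  
[... 1218 characters left out ...]
.116] [ 0.77  -0.195  0.035]
top yellow [192.1 198.4] [169 197  53   3  89] [0.52  0.229 0.118] [0.531 0.241 0.035]
top yellow [252.5 197.4] [231 197  49   2  84] [0.519 0.045 0.116] [0.529 0.044 0.035]
top yellow [224.3 221.3] [219 217  11   9  79] [0.451 0.135 0.077] [0.454 0.137 0.035]
top yellow [150.8 252.7] [146 248  11  11  98] [0.361 0.373 0.049] [0.359 0.374 0.035]
mat [ 0.6668 -0.1662  0.003 ]
mat [ 0.6471 -0.4014  0.003 ]
mat [ 0.3728 -0.3758  0.003 ]
mat [ 0.3948 -0.141   0.003 ]
case [0.6988 0.3099 0.12  ] [0.696 0.308 0.128]
case [ 0.6961 -0.0496  0.12  ] [ 0.731 -0.057 -0.006]
case [ 0.5069 -0.0495  0.12  ] [ 0.523 -0.057 -0.002]
case [0.5157 0.3084 0.12  ] [0.533 0.334 0.001]
```

View pics/topcrop.png

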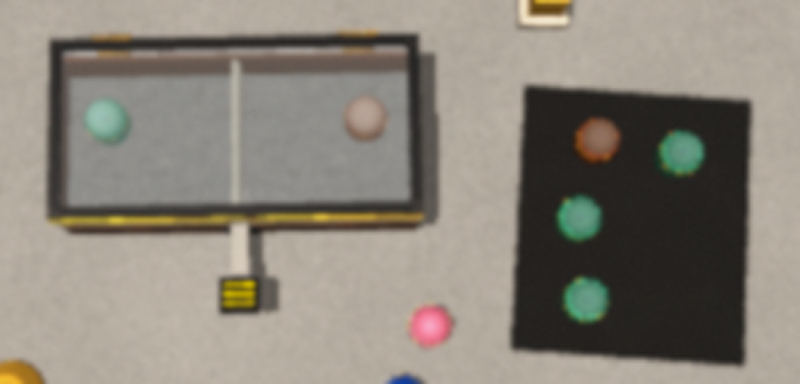

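The crop shows three green globes and one brown globe on the mat, and green stock on the left and bronze stock on the right inside the case. The tread is at crop (239,294). Next I'll refine the case pose, the stock globes and the globe centres.

Run:
```python
from h import *
z=np.load("top0.npz");p=z['p']
g=p.max(2); roi=np.zeros_like(g); roi[135:206,155:288]=1
m=((g<60)&(roi>0)).astype(np.uint8)
cs=cv2.findContours(m,cv2.RETR_EXTERNAL,cv2.CHAIN_APPROX_NONE)[0]
c=max(cs,key=lambda c:np.ptp(c[:,0,0]))
print(cv2.boundingRect(c))
P=np.array([plane('top',u,v,.122)[:2] for u,v in c[:,0]],np.float32)
r=cv2.minAreaRect(P);print('rim rect',r); print(cv2.boxPoints(r).round(4))
# tread
m=mask(p,'yellow');
for n in('scene','top'):
    q=np.load(n+'0.npz')['p']; t=[b for b in blobs(mask(q,'yellow')) if (n=='scene' and abs(b[0][0]-258)<5) or (n=='top' and abs(b[0][0]-224)<4 and b[0][1]>210)]
    print(n,t[0][0],plane(n,*t[0][0],.078).round(4))
print(tri(ray('scene',258.3,170.5),ray('top',224.3,221.3)))
# globes using both views with dome center
for nm,a,b in [('g1',(137.5,224.1),(333.1,222.7)),('g2',(148.3,247.1),(330.6,197.7)),('g3',(108.9,287.7),(363,176.8)),('b1',(149,278.5),(336.8,173))]:
    print(nm,tri(ray('scene',*a),ray('top',*b)),plane('scene',*a,.042),plane('top',*b,.042))
# stock
for nm,u,v in [('gs',150+107/3.2,130+121/3.2),('bs',150+366/3.2,130+118/3.2)]: print(nm,plane('top',u,v,.088).round(4))
for nm,u,v in [('gs',504/1.5,292/1.5),('bs',370/1.5,347/1.5)]: print(nm,plane('scene',u,v,.088).round(4))
```

```text
(167, 142, 115, 51)
rim rect ((0.6148114204406738, 0.13092195987701416), (0.3546283543109894, 0.15773580968379974), 88.5451889038086)
[[ 0.5315 -0.0443]
 [ 0.6892 -0.0483]
 [ 0.6982  0.3062]
 [ 0.5405  0.3102]]
scene [258.3 170.5] [0.4451 0.1346 0.078 ]
top [224.3 221.3] [0.4498 0.134  0.078 ]
(array([0.44917301, 0.13304979, 0.08201632]), np.float64(0.0013225592318371292))
g1 (array([ 0.44020942, -0.21361919,  0.03868953]), np.float64(0.0010936999737304488)) [ 0.44303232 -0.21422589  0.042     ] [ 0.44004422 -0.21249669  0.042     ]
g2 (array([ 0.52170306, -0.20992669,  0.03763284]), np.float64(0.0012252420210280327)) [ 0.52495951 -0.21064394  0.042     ] [ 0.52121503 -0.20856889  0.042     ]
g3 (array([ 0.58782291, -0.3183089 ,  0.03970695]), np.float64(0.0002879915934711257)) [ 0.58938145 -0.31816442  0.042     ] [ 0.58741005 -0.31758805  0.042     ]
b1 (array([ 0.60357826, -0.2341596 ,  0.03487698]), np.float64(0.0002013008051573201)) [ 0.60838429 -0.23402934  0.042     ] [ 0.60215919 -0.2329113   0.042     ]
gs [0.622  0.2607 0.088 ]
bs [0.6186 0.004  0.088 ]
gs [0.6281 0.2593 0.088 ]
bs [0.6253 0.0031 0.088 ]
```

```bash
cat > go.py <<'E'
# usage: go.py x y z [anglex_deg]: prints shift in tool units to go there, and roll
import sys
from h import *
from scipy.spatial.transform import Rotation as R
s=readout.read_state(); t=np.array([float(a) for a in sys.argv[1:4]])
M=R.from_quat(s['orientation']).as_matrix()
print('t',s['time'].__round__(2),'pos',s['tool_pos'].round(4),'w',round(s['grip_width'],4),'F',s['wrist_force'].round(1))
print('shift units',(M.T@(t-s['tool_pos'])/.025).round(3))
a=np.degrees(np.arctan2(M[1,0],M[0,0])); w=float(sys.argv[4]) if len(sys.argv)>4 else -91.4
print('ang',a.round(2),'roll',((a-w+90)%180-90).round(2), 'tilt',np.degrees(np.arccos(-M[2,2])).round(2),'q',s['joint_positions'].round(2))
E
python3 go.py 0.5 -0.4 0.23
```

```text
t 0.1 pos [ 0.2782 -0.5868  0.2305] w 0.085 F [0.3 0.5 0.3]
shift units [ -2.949 -11.217   0.022]
ang -64.62 roll 26.78 tilt 0.09 q [ 1.06  0.54 -0.    1.54  0.    1.07 -0.07]
```

```bash
python3 -m handwheel '[[-1,[-2.9,-11.2,0],26.8],[-1,[-2.9,-11.2,0],26.8],[-1,[-2.9,-11.2,0],26.8],[-1,[-2.9,-11.2,0],26.8],[-1,[-2.9,-11.2,0],26.8],[-1,[-2.9,-11.2,0],26.8],[-1,[-2.9,-11.2,0],26.8],[-1,[-2.9,-11.2,0],26.8],[-1,[-2.9,-11.2,0],26.8],[-1,[-2.9,-11.2,0],26.8]]'; python3 go.py 0.444 0.134 0.16
```

```text
time: 0.93
tool_pos: [0.4998, -0.4021, 0.2308]
orientation: [-0.698, 0.716, 0.0, -0.001]
wrist_force: [0.5, 0.5, 0.1]
grip_width: -0.0001
t 0.93 pos [ 0.4998 -0.4021  0.2308] w -0.0001 F [0.5 0.5 0.1]
shift units [-21.383   2.76    2.833]
ang -91.43 roll -0.03 tilt 0.08 q [ 0.58  0.52  0.04  1.56 -0.02  1.06 -0.97]
```

```bash
python3 -m handwheel '[[-1,[-21.4,2.7,0],0],[-1,[-21.4,2.7,0],0],[-1,[-21.4,2.7,0],0],[-1,[-21.4,2.7,0],0],[-1,[-21.4,2.7,0],0],[-1,[-21.4,2.7,0],0],[-1,[-21.4,2.7,0],0],[-1,[-21.4,2.7,0],0],[-1,[-21.4,2.7,0],0],[-1,[-21.4,2.7,0],0]]';python3 -m handwheel '[[-1,[-8.2,0.5,0],0],[-1,[-8.2,0.5,0],0],[-1,[-8.2,0.5,0],0],[-1,[-8.2,0.5,0],0],[-1,[-8.2,0.5,0],0],[-1,[-8.2,0.5,0],0],[-1,[-8.2,0.5,0],0]]'; python3 go.py 0.444 0.134 0.09
```

```text
time: 1.77
tool_pos: [0.4578, 0.0124, 0.2315]
orientation: [-0.697, 0.717, -0.0, -0.0]
wrist_force: [1.5, -0.0, -0.3]
grip_width: 0.0001
time: 2.35
tool_pos: [0.4512, 0.2185, 0.2311]
orientation: [-0.699, 0.715, 0.0, -0.0]
wrist_force: [0.4, -0.7, -0.5]
grip_width: 0.0003
t 2.35 pos [0.4512 0.2185 0.2311] w 0.0003 F [ 0.4 -0.7 -0.5]
shift units [3.386 0.209 5.645]
ang -91.34 roll 0.06 tilt 0.01 q [-0.32  0.3  -0.26  1.91  0.09  0.94 -2.22]
```

```bash
python3 -m handwheel '[[-1,[3.4,0.2,0],0],[-1,[3.4,0.2,0],0],[-1,[3.4,0.2,0],0],[-1,[3.4,0.2,2],0],[-1,[3.4,0.2,3],0],[-1,[3.4,0.2,4],0],[-1,[3.4,0.2,5],0],[-1,[3.4,0.2,5.6],0],[-1,[3.4,0.2,5.6],0]]'; python3 go.py 0.444 0.134 0.034
python3 - <<'E'
from h import *
p,d=optics.capture("scene")
cv2.imwrite("pics/s1.png",cv2.resize(p[120:260,180:380,::-1],None,fx=4,fy=4,interpolation=cv2.INTER_CUBIC))
E
```

```text
time: 3.1
tool_pos: [0.4421, 0.1294, 0.0886]
orientation: [-0.697, 0.717, 0.001, -0.003]
wrist_force: [-0.0, -0.3, -0.4]
grip_width: 0.0001
t 3.1 pos [0.4421 0.1294 0.0886] w 0.0001 F [-0.  -0.3 -0.4]
shift units [-0.192 -0.081  2.184]
ang -91.67 roll -0.27 tilt 0.37 q [-0.23  0.46 -0.19  2.11  0.16  0.58 -2.13]
```

View pics/s1.png

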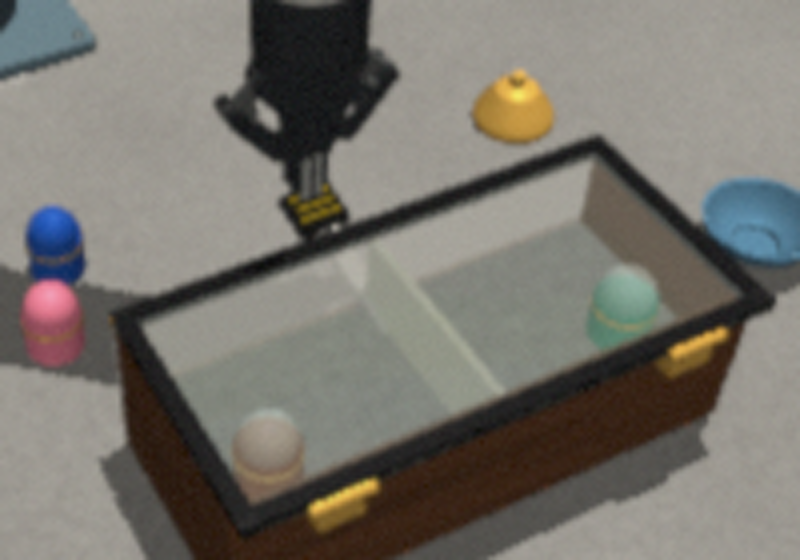

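The shut fingertips sit over the tread, at crop (312,190). The case and both stock globes are undisturbed. Pressing now.

```bash
python3 -m handwheel '[[-1,[-0.12,0,0.2],0],[-1,[-0.12,0,0.4],0],[-1,[-0.12,0,0.6],0],[-1,[-0.12,0,0.8],0],[-1,[-0.12,0,1.0],0],[-1,[-0.12,0,1.2],0],[-1,[-0.12,0,1.4],0],[-1,[-0.12,0,1.6],0],[-1,[-0.12,0,1.7],0],[-1,[-0.12,0,1.8],0]]';python3 go.py 0.444 0.134 0.034
python3 -m handwheel '[[-1,[0,0,0.1],0],[-1,[0,0,0.2],0],[-1,[0,0,0.3],0],[-1,[0,0,0.35],0],[-1,[0,0,0.35],0]]';python3 go.py 0.444 0.134 0.034
```

```text
time: 3.98
tool_pos: [0.4427, 0.1362, 0.0464]
orientation: [-0.698, 0.716, 0.001, -0.001]
wrist_force: [-5.5, 1.1, 6.3]
grip_width: -0.0003
t 3.98 pos [0.4427 0.1362 0.0464] w -0.0003 F [-5.5  1.1  6.3]
shift units [ 0.085 -0.057  0.496]
ang -91.39 roll 0.01 tilt 0.14 q [-0.26  0.55 -0.17  2.12  0.19  0.49 -2.16]
time: 4.4
tool_pos: [0.444, 0.1361, 0.0375]
orientation: [-0.698, 0.716, 0.0, -0.0]
wrist_force: [-0.3, -0.0, 0.6]
grip_width: 0.0
t 4.4 pos [0.444  0.1361 0.0375] w 0.0 F [-0.3 -0.   0.6]
shift units [ 0.085 -0.003  0.141]
ang -91.42 roll -0.02 tilt 0.01 q [-0.26  0.57 -0.16  2.12  0.19  0.46 -2.17]
```

```bash
python3 -m handwheel '[[-1,[0,0,0.1],0],[-1,[0,0,0.15],0],[-1,[0,0,0.2],0],[-1,[0,0,0.25],0],[-1,[0,0,0.25],0]]';python3 -m handwheel '[[-1,[0,0,0.05],0],[-1,[0,0,0.1],0],[-1,[0,0,0.15],0],[-1,[0,0,0.15],0]]';python3 go.py 0.444 0.134 0.034
python3 - <<'E'
from h import *
p,d=optics.capture("scene")
cv2.imwrite("pics/s2.png",cv2.resize(p[60:260,180:420,::-1],None,fx=3,fy=3,interpolation=cv2.INTER_CUBIC))
E
```

```text
time: 4.82
tool_pos: [0.4446, 0.1362, 0.0343]
orientation: [-0.698, 0.716, -0.001, 0.0]
wrist_force: [-15.0, -3.0, 52.3]
grip_width: 0.0004
time: 5.15
tool_pos: [0.4448, 0.1363, 0.0336]
orientation: [-0.698, 0.716, -0.001, 0.0]
wrist_force: [-27.5, -7.1, 102.5]
grip_width: -0.0002
t 5.15 pos [0.4448 0.1363 0.0336] w -0.0002 F [-27.5  -7.1 102.5]
shift units [ 0.092  0.028 -0.016]
ang -91.43 roll -0.03 tilt 0.14 q [-0.27  0.58 -0.16  2.12  0.2   0.45 -2.17]
```

View pics/s2.png

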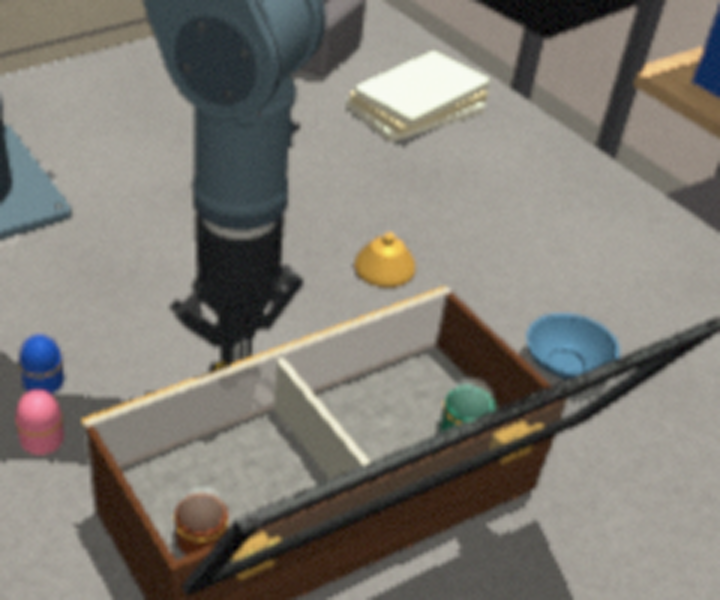

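The lid is fully open and leaning back. The 102 N I ended on was more than the stop needed, so I'm backing off now.

```bash
python3 -m handwheel '[[-1,[0,0,-0.5],0],[-1,[0,0,-2],0],[-1,[0,0,-3.6],0],[-1,[0,0,-5.2],0],[-1,[0,0,-6.8],0],[-1,[0,0,-8],0],[1,[0,0,-8],0]]'
python3 - <<'E'
from h import *
for n in("scene","top"):
    p,d=optics.capture(n); np.savez(n+"1.npz",p=p,d=d)
    C=cloud(n,d)
    for k in('green','bronze'):
        for c,s in blobs(mask(p,k)):
            if (n=='top' and not(120<c[1]<290 and 110<c[0]<420)) or s[4]>3000 or (n=='scene' and c[1]<160):continue
            u,v=c.astype(int); print(n,k,c,s[4],C[v,u].round(3),plane(n,*c,.04).round(3))
    cv2.imwrite(f"pics/{n}1.png",cv2.resize(p[100:300,100:420,::-1],None,fx=2.4,fy=2.4,interpolation=cv2.INTER_CUBIC))
E
python3 go.py 0.6 0 0.2
```

```text
time: 5.78
tool_pos: [0.4488, 0.1374, 0.234]
orientation: [-0.698, 0.716, -0.003, 0.006]
wrist_force: [0.5, 0.9, 0.4]
grip_width: 0.011
scene green [335.8 194.1] 132 [0.633 0.249 0.1  ] [0.593 0.296 0.04 ]
scene green [137.5 224.1] 165 [ 0.451 -0.215  0.051] [ 0.441 -0.214  0.04 ]
scene green [140.9 233.4] 92 [ 0.456 -0.216  0.021] [ 0.474 -0.215  0.04 ]
scene green [148.2 247.2] 199 [ 0.534 -0.212  0.054] [ 0.524 -0.211  0.04 ]
scene green [151.5 257.4] 94 [ 0.541 -0.213  0.022] [ 0.555 -0.212  0.04 ]
scene green [109.  287.7] 252 [ 0.596 -0.316  0.054] [ 0.588 -0.318  0.04 ]
scene green [114.4 298. ] 107 [ 0.605 -0.317  0.02 ] [ 0.618 -0.313  0.04 ]
scene bronze [342.3 176.2] 347 [0.589 0.307 0.1  ] [0.544 0.358 0.04 ]
scene bronze [106.1 200.5] 184 [ 0.31  -0.267  0.032] [ 0.32  -0.267  0.04 ]
scene bronze [192.9 203.2] 195 [ 0.432 -0.063  0.033] [ 0.44  -0.063  0.04 ]
scene bronze [360.4 196.8] 31 [0.756 0.185 0.238] [0.633 0.349 0.04 ]
scene bronze [278.5 241.1] 1852 [0.705 0.037 0.125] [0.655 0.075 0.04 ]
scene bronze [293.6 225.3] 58 [0.752 0.033 0.232] [0.631 0.134 0.04 ]
sce
[... 413 characters left out ...]
[ 0.587 -0.318  0.04 ]
top green [330.6 197.7] 162 [ 0.522 -0.204  0.056] [ 0.521 -0.209  0.04 ]
top green [333.1 222.8] 148 [ 0.441 -0.21   0.057] [ 0.44  -0.213  0.04 ]
top bronze [223.3 158.1] 756 [0.646 0.133 0.109] [0.662 0.138 0.04 ]
top bronze [263.9 166.4] 142 [0.619 0.008 0.101] [0.631 0.005 0.04 ]
top bronze [336.8 173.2] 179 [ 0.599 -0.227  0.06 ] [ 0.602 -0.233  0.04 ]
top bronze [257.6 200.5] 60 [0.521 0.03  0.033] [0.518 0.028 0.04 ]
top bronze [283.7 231.4] 62 [ 0.416 -0.05   0.056] [ 0.416 -0.053  0.04 ]
t 5.88 pos [0.4457 0.1362 0.2289] w 0.0257 F [-0.3 -0.6 -0.4]
shift units [ 5.289 -6.304  1.178]
ang -91.47 roll -0.07 tilt 0.26 q [-0.18  0.24 -0.24  2.    0.07  0.91 -2.06]
```

View pics/top1.png

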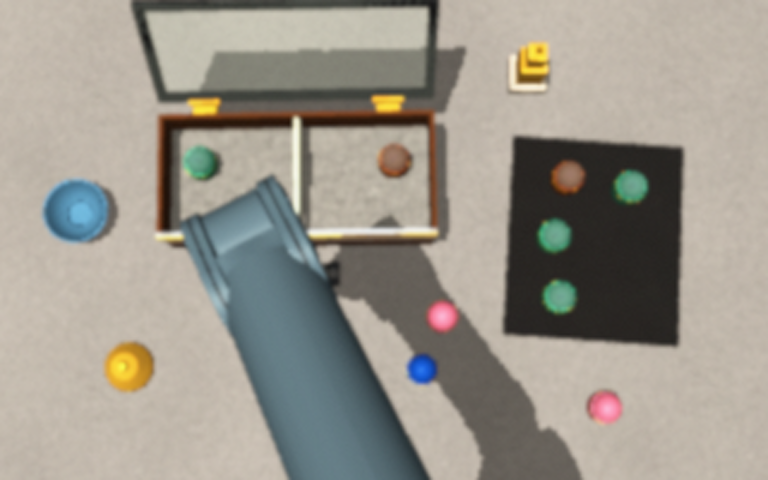

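The top view shows the case open with the lid leaning back and clear. The four loose globes haven't moved: green at (559,296), (555,235) and (631,186), bronze at (568,176). Before placing, I'll check how far the wrist reaches over the case.

```bash
python3 - <<'E'
from h import *
for n in('top','scene'):
    z=np.load(n+"1.npz");C=cloud(n,z['d']).reshape(-1,3)
    T=np.array([.4457,.1362,.229])
    for lo in np.arange(.27,.62,.04):
        m=(C[:,2]>lo)&(C[:,2]<lo+.04)&(abs(C[:,1]-.12)<.12)&(C[:,0]>.3)&(C[:,0]<.62)
        if m.sum()>5: print(n,'dz',round(lo-.229,3),'dx max',(np.percentile(C[m,0],98)-T[0]).round(3),'dy',(C[m,1].min()-T[1]).round(3),(C[m,1].max()-T[1]).round(3))
E
python3 go.py 0.441 -0.2135 0.2
```

```text
top dz 0.081 dx max 0.015 dy -0.062 -0.044
top dz 0.321 dx max 0.058 dy -0.056 0.055
top dz 0.361 dx max 0.046 dy -0.071 0.054
scene dz 0.041 dx max 0.018 dy -0.053 0.051
scene dz 0.081 dx max 0.021 dy -0.064 0.061
scene dz 0.121 dx max 0.038 dy -0.04 0.039
scene dz 0.161 dx max 0.039 dy -0.04 0.036
scene dz 0.201 dx max 0.039 dy -0.041 0.033
scene dz 0.241 dx max 0.037 dy -0.04 0.05
scene dz 0.281 dx max 0.039 dy -0.042 0.027
t 5.88 pos [0.4457 0.1362 0.2289] w 0.0257 F [-0.3 -0.6 -0.4]
shift units [13.99  -0.166  1.141]
ang -91.47 roll -0.07 tilt 0.26 q [-0.18  0.24 -0.24  2.    0.07  0.91 -2.06]
```

```bash
python3 -m handwheel '[[0.6,[14,-0.2,0],0],[0.6,[14,-0.2,0],0],[0.6,[14,-0.2,0],0],[0.6,[14,-0.2,0],0],[0.6,[14,-0.2,0],0],[0.6,[14,-0.2,0],0],[0.6,[14,-0.2,0],0],[0.6,[14,-0.2,0],0],[0.6,[14,-0.2,0],0],[0.6,[14,-0.2,0],0]]'; python3 go.py 0.441 -0.2135 0.006
```

```text
time: 6.72
tool_pos: [0.4388, -0.2192, 0.226]
orientation: [-0.695, 0.719, 0.0, -0.001]
wrist_force: [0.7, -0.2, 0.3]
grip_width: 0.0682
t 6.72 pos [ 0.4388 -0.2192  0.226 ] w 0.0682 F [ 0.7 -0.2  0.3]
shift units [-0.246 -0.102  8.798]
ang -91.88 roll -0.48 tilt 0.17 q [ 0.36  0.27  0.01  1.96  0.    0.91 -1.23]
```

```bash
python3 -m handwheel '[[0.6,[0,0,1.6],0],[0.6,[0,0,3.2],0],[0.6,[0,0,4.4],0],[0.6,[0,0,5],0],[0.6,[0,0,5],0],[0.6,[0,0,5],0]]'; python3 go.py 0.441 -0.2135 0.006
```

```text
time: 7.22
tool_pos: [0.4395, -0.2129, 0.1014]
orientation: [-0.699, 0.716, 0.001, -0.001]
wrist_force: [0.3, -0.1, 1.0]
grip_width: 0.0682
t 7.22 pos [ 0.4395 -0.2129  0.1014] w 0.0682 F [ 0.3 -0.1  1. ]
shift units [ 0.028 -0.071  3.815]
ang -91.38 roll 0.02 tilt 0.19 q [ 0.36  0.47 -0.    2.05  0.    0.63 -1.24]
```

Run:
```python
from h import *
for n in("scene","top"):
    p,d=optics.capture(n)
    y,x=(190,90) if n=='scene' else (130,270)
    cv2.imwrite(f"pics/{n}2.png",cv2.resize(p[y:y+130,x:x+150,::-1],None,fx=4,fy=4,interpolation=cv2.INTER_CUBIC))
```

```text
(no output)
```

View pics/scene2.png

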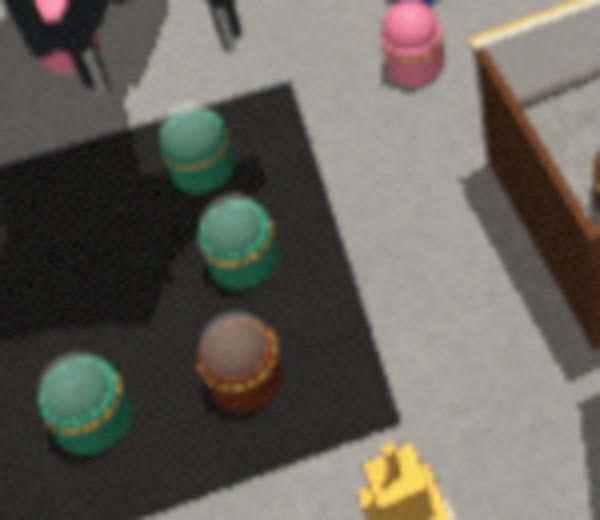

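The fingers straddle the first green globe at crop (197,150), with nothing else close by. Descending to grasp.

```bash
python3 -m handwheel '[[0.6,[0,-0.07,1.2],0],[0.6,[0,-0.07,2.4],0],[0.6,[0,-0.07,3.3],0],[0.6,[0,-0.07,3.8],0],[0.6,[0,-0.07,3.8],0],[-1,[0,-0.07,3.8],0],[-1,[0,-0.07,3.8],0],[-1,[0,-0.07,3.8],0],[-1,[0,-0.07,3.8],0]]'; python3 go.py 0.441 -0.2135 0.006;python3 -m handwheel '[[-1,[0,0,0],0],[-1,[0,0,0],0],[-1,[0,0,-0.5],0],[-1,[0,0,-2],0],[-1,[0,0,-3.5],0],[-1,[0,0,-5],0],[-1,[0,0,-6.5],0],[-1,[0,0,-7.5],0]]'
python3 - <<'E'
from h import *
from math import *
# case frame -> world
cx,cy,a=.601,.130,radians(-1.4)
for nm,x,y in [('C',-45,118),('A',-45,48),('B',25,48),('bronze',-25,-60)]:
    print(nm,(cx+(x*cos(a)-y*sin(a))/1000),(cy+(x*sin(a)+y*cos(a))/1000))
E
python3 go.py 0.559 0.249 0.2
```

```text
time: 8.07
tool_pos: [0.4436, -0.2144, 0.0094]
orientation: [-0.698, 0.716, -0.001, 0.001]
wrist_force: [-0.6, 0.0, 4.8]
grip_width: 0.0404
t 8.07 pos [ 0.4436 -0.2144  0.0094] w 0.0404 F [-0.6  0.   4.8]
shift units [-0.034  0.105  0.137]
ang -91.43 roll -0.03 tilt 0.18 q [ 0.36  0.65 -0.01  2.07  0.01  0.43 -1.24]
time: 8.73
tool_pos: [0.4435, -0.2146, 0.2]
orientation: [-0.698, 0.716, -0.003, 0.001]
wrist_force: [1.5, 0.2, -1.6]
grip_width: 0.0405
C 0.5588964299818598 0.24906422381104898
A 0.557186177511174 0.1790851195263662
B 0.627165281795857 0.17737486705568045
bronze 0.5745415320663112 0.07062871506694535
t 8.73 pos [ 0.4435 -0.2146  0.2   ] w 0.0405 F [ 1.5  0.2 -1.6]
shift units [-1.8654e+01 -4.1520e+00 -1.6000e-02]
ang -91.45 roll -0.05 tilt 0.35 q [ 0.36  0.31 -0.    1.98  0.    0.85 -1.24]
```

```bash
python3 -m handwheel '[[-1,[-2,-0.8,0],0],[-1,[-10,-4.1,0],0],[-1,[-18.6,-4.1,0],0],[-1,[-18.6,-4.1,0],0],[-1,[-18.6,-4.1,0],0],[-1,[-18.6,-4.1,0],0],[-1,[-18.6,-4.1,0],0],[-1,[-18.6,-4.1,0],0],[-1,[-18.6,-4.1,0],0],[-1,[-18.6,-4.1,0],0]]';python3 go.py 0.559 0.249 0.2; python3 -m handwheel '[[-1,[0,0,0],0]]';python3 go.py 0.559 0.249 0.12
```

```text
time: 9.57
tool_pos: [0.5441, 0.1907, 0.1966]
orientation: [-0.698, 0.716, -0.001, 0.001]
wrist_force: [-0.2, -0.8, -0.6]
grip_width: 0.0402
t 9.57 pos [0.5441 0.1907 0.1966] w 0.0402 F [-0.2 -0.8 -0.6]
shift units [-2.345 -0.538 -0.132]
ang -91.44 roll -0.04 tilt 0.13 q [-0.31  0.46 -0.14  1.77  0.08  0.92 -2.08]
time: 9.65
tool_pos: [0.5438, 0.2, 0.1969]
orientation: [-0.702, 0.712, 0.002, 0.004]
wrist_force: [-0.8, 1.3, -0.7]
grip_width: 0.0407
t 9.65 pos [0.5438 0.2    0.1969] w 0.0407 F [-0.8  1.3 -0.7]
shift units [-1.943 -0.571  3.095]
ang -90.79 roll 0.61 tilt 0.48 q [-0.31  0.46 -0.15  1.76  0.08  0.92 -2.08]
```

```bash
python3 -m handwheel '[[-1,[-1,-0.5,0],0],[-1,[-1.95,-0.55,0],0],[-1,[-1.95,-0.55,0],0],[-1,[-1.95,-0.55,1],0],[-1,[-1.95,-0.55,2],0],[-1,[-1.95,-0.55,2],0],[-1,[-1.95,-0.55,2],0]]';python3 go.py 0.559 0.249 0.0575
python3 - <<'E'
from h import *
for n in("scene","top"):
    p,d=optics.capture(n)
    y,x=(100,190) if n=='scene' else (110,130)
    cv2.imwrite(f"pics/{n}3.png",cv2.resize(p[y:y+150,x:x+200,::-1],None,fx=4,fy=4,interpolation=cv2.INTER_CUBIC))
E
```

```text
time: 10.23
tool_pos: [0.5579, 0.2362, 0.1451]
orientation: [-0.698, 0.716, 0.0, -0.001]
wrist_force: [0.8, -0.0, 0.3]
grip_width: 0.0403
t 10.23 pos [0.5579 0.2362 0.1451] w 0.0403 F [ 0.8 -0.   0.3]
shift units [-0.515 -0.035  3.504]
ang -91.44 roll -0.04 tilt 0.12 q [-0.37  0.57 -0.14  1.72  0.1   0.86 -2.15]
```

View pics/scene3.png

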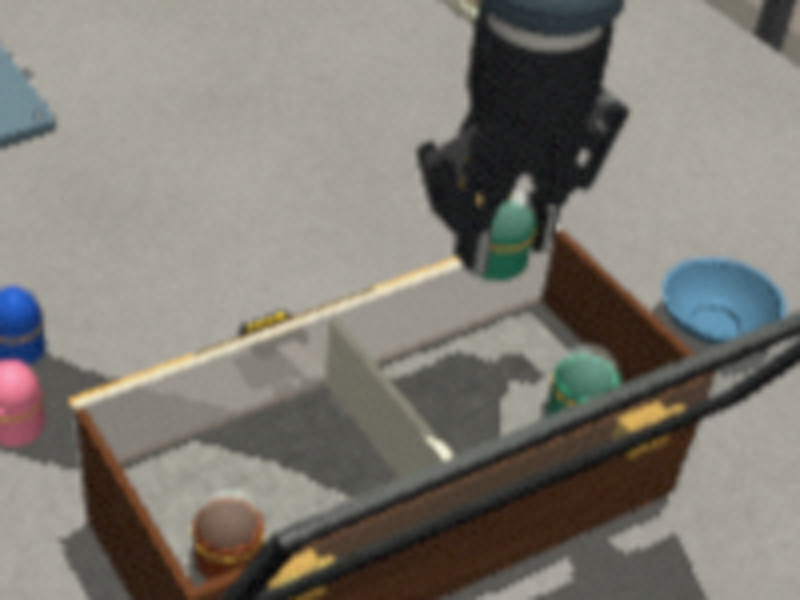

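Scene crop: the globe hangs upright in the gripper at (510,240) over the front of the left bay. Before lowering, I'll check the gripper's width profile against the walls.

Run:
```python
from h import *
T=np.array([.5579,.2362,.1451])
p,d=optics.capture('scene');C=cloud('scene',d).reshape(-1,3)
for lo in np.arange(-.01,.14,.01):
    m=(C[:,2]>T[2]+lo)&(C[:,2]<T[2]+lo+.01)&(abs(C[:,1]-T[1])<.1)&(abs(C[:,0]-T[0])<.08)
    if m.sum()>3: print('dz',round(lo,3),m.sum(),(C[m]-T).min(0).round(3),(C[m]-T).max(0).round(3))
```

```text
dz -0.01 8 [ 0.004 -0.019 -0.003] [ 0.014  0.014 -0.   ]
dz 0.0 37 [ 0.004 -0.027  0.   ] [0.016 0.026 0.01 ]
dz 0.01 71 [-0.006 -0.034  0.01 ] [0.016 0.033 0.02 ]
dz 0.02 78 [-0.007 -0.035  0.02 ] [0.016 0.032 0.03 ]
dz 0.03 87 [-0.006 -0.035  0.03 ] [0.015 0.035 0.04 ]
dz 0.04 96 [-0.02  -0.037  0.04 ] [0.014 0.043 0.05 ]
dz 0.05 119 [-0.01  -0.053  0.05 ] [0.014 0.051 0.06 ]
dz 0.06 101 [-0.014 -0.057  0.06 ] [0.017 0.053 0.07 ]
dz 0.07 143 [-0.02 -0.06  0.07] [0.02  0.056 0.08 ]
dz 0.08 129 [-0.017 -0.064  0.08 ] [0.019 0.06  0.09 ]
dz 0.09 135 [-0.012 -0.067  0.09 ] [0.021 0.063 0.1  ]
dz 0.1 233 [-0.015 -0.068  0.1  ] [0.021 0.065 0.11 ]
dz 0.11 96 [-0.01 -0.05  0.11] [0.02  0.047 0.12 ]
dz 0.12 36 [-0.009 -0.039  0.12 ] [ 0.013 -0.02   0.13 ]
dz 0.13 95 [-0.018 -0.039  0.13 ] [0.038 0.023 0.14 ]
dz 0.14 127 [-0.02  -0.038  0.14 ] [0.039 0.022 0.15 ]
```

```bash
python3 go.py 0.557 0.239 0.058; python3 -m handwheel '[[-1,[-0.1,0,1],0],[-1,[-0.1,0,1.8],0],[-1,[-0.1,0,2.6],0],[-1,[-0.1,0,3],0],[-1,[-0.1,0,3.2],0],[-1,[-0.1,0,3.2],0]]';python3 go.py 0.557 0.239 0.058
```

```text
t 10.38 pos [0.5599 0.2374 0.1471] w 0.0404 F [0.3 0.7 0. ]
shift units [-0.056  0.126  3.565]
ang -91.45 roll -0.05 tilt 0.18 q [-0.37  0.57 -0.14  1.72  0.1   0.86 -2.15]
time: 10.88
tool_pos: [0.5589, 0.2396, 0.0651]
orientation: [-0.698, 0.716, 0.0, -0.0]
wrist_force: [-0.6, -0.0, -0.1]
grip_width: 0.0404
t 10.88 pos [0.5589 0.2396 0.0651] w 0.0404 F [-0.6 -0.  -0.1]
shift units [0.025 0.074 0.284]
ang -91.44 roll -0.04 tilt 0.01 q [-0.39  0.68 -0.13  1.75  0.12  0.71 -2.17]
```

Lower to contact, then release.

```bash
python3 -m handwheel '[[-1,[0,0.05,0.1],0],[-1,[0,0.05,0.2],0],[-1,[0,0.05,0.27],0],[-1,[0,0.05,0.27],0]]';python3 go.py 0.557 0.239 0.058
```

```text
time: 11.22
tool_pos: [0.5577, 0.2398, 0.0586]
orientation: [-0.698, 0.716, -0.0, 0.0]
wrist_force: [-0.6, 1.7, -0.7]
grip_width: 0.0404
t 11.22 pos [0.5577 0.2398 0.0586] w 0.0404 F [-0.6  1.7 -0.7]
shift units [0.032 0.026 0.022]
ang -91.43 roll -0.03 tilt 0.03 q [-0.39  0.69 -0.13  1.75  0.12  0.7  -2.18]
```

```bash
python3 -m handwheel '[[-1,[0,0,0.06],0],[-1,[0,0,0.08],0],[-1,[0,0,0.08],0]]';python3 -m handwheel '[[0.1,[0,0,0],0],[0.2,[0,0,0],0],[0.3,[0,0,0],0],[0.3,[0,0,0],0],[0.3,[0,0,-0.5],0],[0.3,[0,0,-2],0],[0.3,[0,0,-3.6],0],[0.3,[0,0,-5.2],0],[0.3,[0,0,-6],0],[0.3,[0,0,-6],0]]'; python3 go.py 0.5875 -0.318 0.2 -1.4
```

```text
time: 11.47
tool_pos: [0.5577, 0.2397, 0.0565]
orientation: [-0.698, 0.716, -0.0, 0.0]
wrist_force: [-0.4, 0.0, 1.4]
grip_width: 0.0404
time: 12.3
tool_pos: [0.5607, 0.2413, 0.2132]
orientation: [-0.698, 0.716, -0.002, 0.005]
wrist_force: [1.5, 0.5, -0.1]
grip_width: 0.0555
t 12.3 pos [0.5607 0.2413 0.2132] w 0.0555 F [ 1.5  0.5 -0.1]
shift units [22.34  -1.628  0.434]
ang -91.44 roll 89.96 tilt 0.61 q [-0.37  0.49 -0.15  1.67  0.08  0.98 -2.15]
```

```bash
python3 -m handwheel '[[0.6,[1,-0.1,0],0],[0.6,[16.6,-1,0],0],[0.6,[16.6,-1,0],0],[0.6,[16.6,-1,0],0],[0.6,[16.6,-1,0],0],[0.6,[16.6,-1,0],0],[0.6,[16.6,-1,0],0],[0.6,[16.6,-1,0],0],[0.6,[16.6,-1,0],0],[0.6,[16.6,-1,0],0]]'; python3 go.py 0.5875 -0.318 0.2 -1.4
```

```text
time: 13.13
tool_pos: [0.5711, -0.1621, 0.2066]
orientation: [-0.698, 0.716, 0.0, -0.0]
wrist_force: [1.5, 0.8, -0.5]
grip_width: 0.0684
t 13.13 pos [ 0.5711 -0.1621  0.2066] w 0.0684 F [ 1.5  0.8 -0.5]
shift units [ 6.216 -0.813  0.261]
ang -91.42 roll 89.98 tilt 0.01 q [ 0.24  0.47 -0.05  1.71  0.03  0.96 -1.42]
```

```bash
python3 -m handwheel '[[0.6,[5.8,-0.8,0],-90],[0.6,[5.8,-0.8,0],-90],[0.6,[5.8,-0.8,0],-90],[0.6,[5.8,-0.8,0],-90],[0.6,[5.8,-0.8,0],-90],[0.6,[5.8,-0.8,0],-90],[0.6,[5.8,-0.8,0],-90],[0.6,[5.8,-0.8,0],-90],[0.6,[5.8,-0.8,0],-90],[0.6,[5.8,-0.8,0],-90]]'; python3 go.py 0.5875 -0.318 0.1 -1.4;  python3 -m handwheel '[[0.6,[0,0,0],-18.4],[0.6,[0,0,0],-18.4],[0.6,[0,0,0],-18.4],[0.6,[0,0,0],-18.4]]'; python3 go.py 0.5875 -0.318 0.009 -1.4
python3 - <<'E'
from h import *
for n in("scene","top"):
    p,d=optics.capture(n)
    cv2.imwrite(f"pics/{n}4.png",cv2.resize(p[100:325,80:380,::-1],None,fx=2.6,fy=2.6,interpolation=cv2.INTER_CUBIC))
E
```

```text
time: 13.97
tool_pos: [0.5877, -0.3056, 0.2063]
orientation: [0.986, -0.169, -0.0, -0.0]
wrist_force: [-0.2, 0.1, -0.4]
grip_width: 0.0683
t 13.97 pos [ 0.5877 -0.3056  0.2063] w 0.0683 F [-0.2  0.1 -0.4]
shift units [0.162 0.47  4.251]
ang -19.46 roll -18.06 tilt 0.04 q [ 0.61  0.6  -0.3   1.51  0.19  1.06 -0.07]
time: 14.3
tool_pos: [0.5876, -0.3057, 0.2062]
orientation: [1.0, -0.011, -0.0, -0.0]
wrist_force: [0.4, 0.5, 0.9]
grip_width: 0.0683
t 14.3 pos [ 0.5876 -0.3057  0.2062] w 0.0683 F [0.4 0.5 0.9]
shift units [0.013 0.496 7.888]
ang -1.28 roll 0.12 tilt 0.04 q [ 0.66  0.61 -0.37  1.51  0.24  1.07  0.21]
```

View pics/scene4.png

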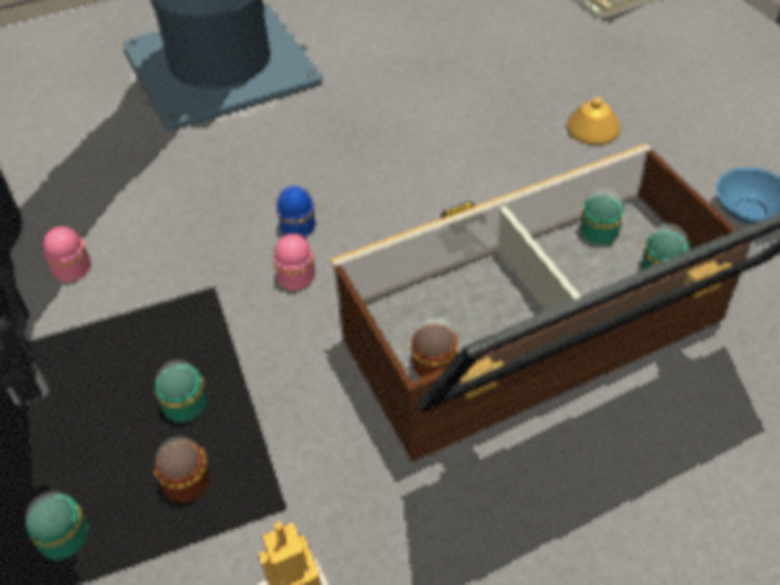

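View pics/top4.png

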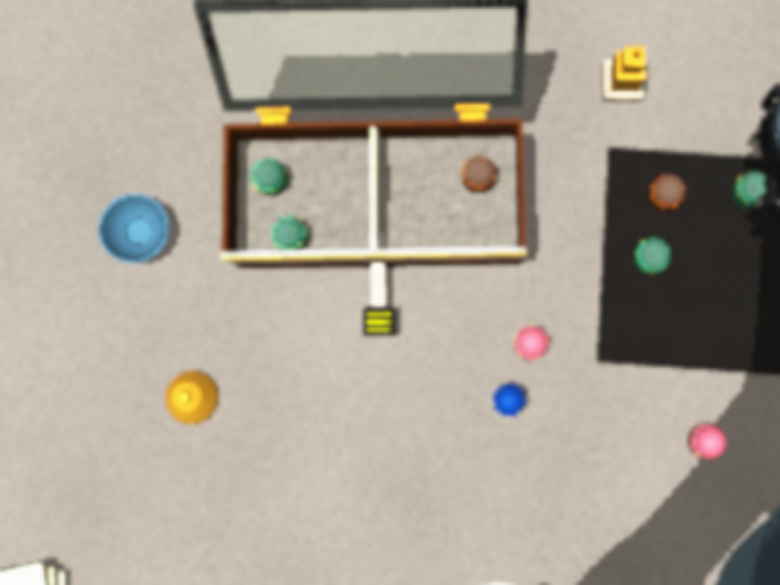

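The first globe stands upright in the left bay, at top crop (290,232). The rest are where they were. The gripper is above green_3, so I'm descending there.

```bash
python3 -m handwheel '[[0.6,[0,0.5,1.5],0],[0.6,[0,0.5,3],0],[0.6,[0,0.5,4.5],0],[0.6,[0,0.5,5.5],0],[0.6,[0,0.5,5.5],0]]'; python3 go.py 0.5875 -0.318 0.009 -1.4
```

```text
time: 14.82
tool_pos: [0.5834, -0.3163, 0.0628]
orientation: [1.0, -0.013, -0.005, -0.002]
wrist_force: [-2.1, 0.3, -0.9]
grip_width: 0.0683
t 14.82 pos [ 0.5834 -0.3163  0.0628] w 0.0683 F [-2.1  0.3 -0.9]
shift units [0.186 0.072 2.148]
ang -1.5 roll -0.1 tilt 0.6 q [ 0.64  0.79 -0.32  1.57  0.31  0.84  0.17]
```

```bash
python3 -m handwheel '[[0.6,[0,0,0.2],0],[0.6,[0,0,0.8],0],[0.6,[0,0,1.5],0],[0.6,[0,0,2.05],0],[0.6,[0,0,2.05],0],[0.6,[0,0,2.05],0]]'; python3 go.py 0.5875 -0.318 0.009 -1.4
```

```text
time: 15.32
tool_pos: [0.5877, -0.3181, 0.0176]
orientation: [1.0, -0.012, -0.0, -0.0]
wrist_force: [0.6, -0.1, 0.1]
grip_width: 0.0686
t 15.32 pos [ 0.5877 -0.3181  0.0176] w 0.0686 F [ 0.6 -0.1  0.1]
shift units [-0.01  -0.003  0.343]
ang -1.42 roll -0.02 tilt 0.02 q [ 0.63  0.85 -0.31  1.58  0.33  0.76  0.16]
```

```bash
python3 -m handwheel '[[0.6,[0,0,0.2],0],[0.6,[0,0,0.34],0],[-1,[0,0,0.34],0],[-1,[0,0,0.34],0],[-1,[0,0,0.34],0],[-1,[0,0,0.34],0],[-1,[0,0,0.34],0],[-1,[0,0,0.34],0]]'; python3 go.py 0.5875 -0.318 0.009 -1.4;  python3 -m handwheel '[[-1,[0,0,-0.3],0],[-1,[0,0,-1.5],0],[-1,[0,0,-3],0],[-1,[0,0,-4.5],0],[-1,[0,0,-6],0],[-1,[0,0,-7.6],0],[-1,[0,0,-7.6],0],[-1,[0,0,-7.6],0]]'
python3 - <<'E'
from math import *
cx,cy,a=.601,.130,radians(-1.4)
for nm,x,y in [('spot3',-8,30),('spot2',42,68),('bronze',-35,-80)]:
    print(nm,round(cx+(x*cos(a)-y*sin(a))/1000,4),round(cy+(x*sin(a)+y*cos(a))/1000,4))
E
python3 go.py 0.5937 0.160 0.2 -1.4
```

```text
time: 15.98
tool_pos: [0.5875, -0.3181, 0.009]
orientation: [1.0, -0.012, -0.0, -0.0]
wrist_force: [-0.2, 1.0, 0.3]
grip_width: 0.0002
t 15.98 pos [ 0.5875 -0.3181  0.009 ] w 0.0002 F [-0.2  1.   0.3]
shift units [ 0.    -0.002  0.001]
ang -1.41 roll -0.01 tilt 0.03 q [ 0.63  0.87 -0.3   1.58  0.34  0.75  0.15]
time: 16.65
tool_pos: [0.5893, -0.3191, 0.2027]
orientation: [1.0, -0.013, 0.003, 0.001]
wrist_force: [-0.2, 0.3, -1.8]
grip_width: 0.0004
spot3 0.5937 0.1602
spot2 0.6446 0.197
bronze 0.5641 0.0509
t 16.65 pos [ 0.5893 -0.3191  0.2027] w 0.0004 F [-0.2  0.3 -1.8]
shift units [ -0.304 -19.162   0.051]
ang -1.43 roll -0.03 tilt 0.35 q [ 0.67  0.63 -0.37  1.49  0.25  1.06  0.22]
```

The jaws shut on nothing, so the globe must have moved. Taking a picture.

Run:
```python
from h import *
for n in("scene","top"):
    p,d=optics.capture(n)
    for k in('green','bronze'):
        for c,s in blobs(mask(p,k)):
            if (n=='top' and not(120<c[1]<290 and 290<c[0]<420)) or (n=='scene' and (c[1]<160 or c[0]>185)):continue
            print(n,k,c,s[4],plane(n,*c,.04).round(3))
    cv2.imwrite(f"pics/{n}5.png",cv2.resize(p[150:350,50:250,::-1] if n=='scene' else p[120:320,250:450,::-1],None,fx=3,fy=3,interpolation=cv2.INTER_CUBIC))
```

```text
scene green [148.2 247.2] 200 [ 0.524 -0.211  0.04 ]
scene green [151.3 257.4] 90 [ 0.555 -0.213  0.04 ]
scene green [ 94.4 294.5] 254 [ 0.59 -0.35  0.04]
scene green [100.2 304.5] 107 [ 0.619 -0.343  0.04 ]
scene bronze [105.6 199.6] 211 [ 0.316 -0.268  0.04 ]
scene bronze [149.1 278.4] 164 [ 0.607 -0.234  0.04 ]
scene bronze [152.2 288.4] 86 [ 0.634 -0.235  0.04 ]
top green [371.9 176.8] 171 [ 0.587 -0.347  0.04 ]
top green [330.6 197.7] 162 [ 0.521 -0.209  0.04 ]
top bronze [336.7 173.3] 185 [ 0.602 -0.233  0.04 ]
```

View pics/scene5.png

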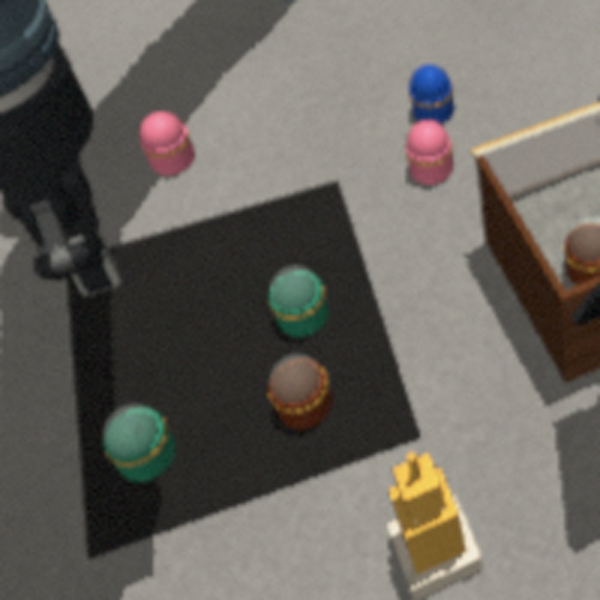

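View pics/top5.png

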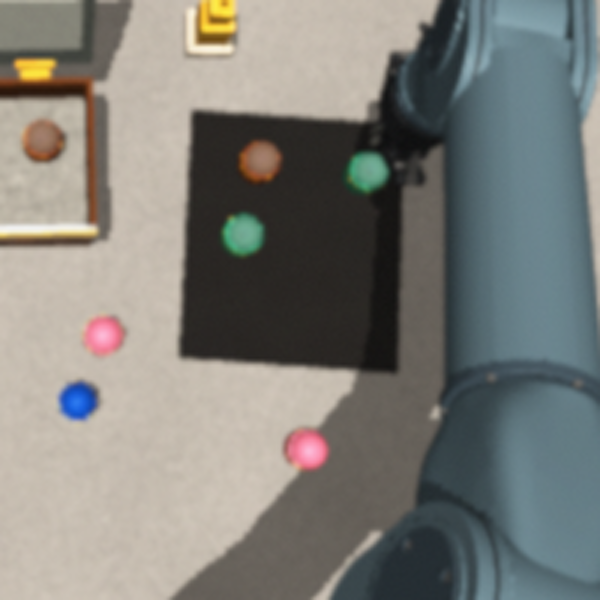

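The third green globe is upright and has slid about 30 mm, now near (0.588, -0.349). Retrying the grasp.

```bash
python3 go.py 0.588 -0.3495 0.009 -1.4; python3 -m handwheel '[[0.6,[-0.05,1.2,0],0],[0.6,[-0.05,1.2,0],0],[0.6,[-0.05,1.2,0],0],[0.6,[-0.05,1.2,0.5],0],[0.6,[-0.05,1.2,2],0],[0.6,[-0.05,1.2,3.5],0],[0.6,[-0.05,1.2,4.8],0],[0.6,[-0.05,1.2,4.8],0],[0.6,[-0.05,1.2,4.8],0],[0.6,[-0.05,1.2,4.8],0]]'; python3 go.py 0.588 -0.3495 0.009 -1.4
python3 - <<'E'
from h import *
p,d=optics.capture('scene')
for c,s in blobs(mask(p,'green')):
   if c[0]<185 and c[1]>160:print(c,s[4],plane('scene',*c,.04).round(4))
cv2.imwrite("pics/scene6.png",cv2.resize(p[200:350,30:230,::-1],None,fx=3,fy=3,interpolation=cv2.INTER_CUBIC))
E
```

```text
t 16.75 pos [ 0.5869 -0.3181  0.1985] w 0.0 F [-0.5  0.3 -0.8]
shift units [0.084 1.253 7.581]
ang -1.42 roll -0.02 tilt 0.08 q [ 0.67  0.63 -0.37  1.5   0.25  1.06  0.22]
time: 17.58
tool_pos: [0.5869, -0.3477, 0.0803]
orientation: [1.0, -0.012, 0.001, 0.0]
wrist_force: [0.4, -0.1, 0.0]
grip_width: 0.0684
t 17.58 pos [ 0.5869 -0.3477  0.0803] w 0.0684 F [ 0.4 -0.1  0. ]
shift units [0.041 0.071 2.851]
ang -1.37 roll 0.03 tilt 0.1 q [ 0.68  0.79 -0.33  1.52  0.3   0.88  0.23]
[148.2 247.2] 199 [ 0.5236 -0.2109  0.04  ]
[151.4 257.5] 87 [ 0.5556 -0.2128  0.04  ]
[ 96.7 294.8] 168 [ 0.5928 -0.3455  0.04  ]
[100.2 304.4] 109 [ 0.6188 -0.3434  0.04  ]
```

View pics/scene6.png

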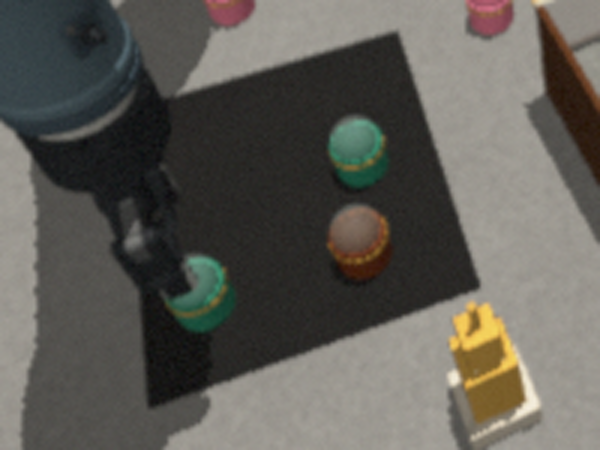

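The globe is at crop (203,290) under the jaws, partly hidden by the finger on the camera side. Continuing down.

```bash
python3 -m handwheel '[[0.6,[0.04,0.06,0.8],0],[0.6,[0.04,0.06,1.6],0],[0.6,[0.04,0.06,2.3],0],[0.6,[0.04,0.06,2.8],0],[0.6,[0.04,0.06,2.8],0],[0.6,[0.04,0.06,2.8],0]]'; python3 go.py 0.588 -0.3495 0.009 -1.4;  python3 -m handwheel '[[-1,[0,0,0],0],[-1,[0,0,0],0],[-1,[0,0,0],0],[-1,[0,0,0],0],[-1,[0,0,0],0],[-1,[0,0,0],0]]'
```

```text
time: 18.13
tool_pos: [0.5874, -0.3498, 0.0101]
orientation: [1.0, -0.012, 0.001, 0.0]
wrist_force: [0.1, -0.5, -0.1]
grip_width: 0.0683
t 18.13 pos [ 0.5874 -0.3498  0.0101] w 0.0683 F [ 0.1 -0.5 -0.1]
shift units [ 0.022 -0.014  0.044]
ang -1.41 roll -0.01 tilt 0.07 q [ 0.67  0.88 -0.3   1.53  0.33  0.78  0.21]
time: 18.63
tool_pos: [0.5881, -0.3503, 0.0111]
orientation: [1.0, -0.012, 0.001, 0.001]
wrist_force: [-1.4, 0.6, 6.6]
grip_width: 0.0406
```

Grasped, width 40.6 mm. Lifting and carrying it to spot 3 at (0.5937, 0.160).

```bash
python3 -m handwheel '[[-1,[0,0,-0.3],0],[-1,[0,0,-1.5],0],[-1,[0,0,-3],0],[-1,[0,0,-4.5],0],[-1,[0,0,-6],0],[-1,[0,0,-7.6],0],[-1,[0,-2,-7.6],0],[-1,[0,-3.6,-7.6],0],[-1,[0,-5,-7.6],0],[-1,[0,-6.5,-7.6],0]]';python3 go.py 0.5937 0.160 0.2 -1.4
```

```text
time: 19.47
tool_pos: [0.5904, -0.1844, 0.2001]
orientation: [1.0, -0.012, 0.0, -0.0]
wrist_force: [0.5, 0.6, -2.0]
grip_width: 0.0405
t 19.47 pos [ 0.5904 -0.1844  0.2001] w 0.0405 F [ 0.5  0.6 -2. ]
shift units [-1.9800e-01 -1.3776e+01  7.0000e-03]
ang -1.37 roll 0.03 tilt 0.05 q [ 0.52  0.55 -0.4   1.64  0.24  1.    0.01]
```

```bash
python3 -m handwheel '[[-1,[0,-1.6,0],0],[-1,[0.1,-3.2,0],0],[-1,[0.1,-13.7,0],0],[-1,[0.1,-13.7,0],0],[-1,[0.1,-13.7,0],0],[-1,[0.1,-13.7,0],0],[-1,[0.1,-13.7,0],0],[-1,[0.1,-13.7,0],0],[-1,[0.1,-13.7,0],0],[-1,[0.1,-13.7,0],0]]';python3 -m handwheel '[[-1,[0,0,0],0],[-1,[0,0,0],0]]';python3 go.py 0.5937 0.160 0.1 -1.4
```

```text
time: 20.3
tool_pos: [0.6003, 0.1619, 0.2]
orientation: [1.0, -0.008, 0.0, -0.002]
wrist_force: [-0.2, -0.2, -1.3]
grip_width: 0.0397
time: 20.47
tool_pos: [0.6018, 0.1534, 0.1992]
orientation: [1.0, -0.013, 0.0, 0.001]
wrist_force: [0.0, 0.3, -0.9]
grip_width: 0.0398
t 20.47 pos [0.6018 0.1534 0.1992] w 0.0398 F [ 0.   0.3 -0.9]
shift units [-0.331 -0.263  3.966]
ang -1.5 roll -0.1 tilt 0.09 q [-0.    0.56 -0.45  1.63  0.28  1.02 -0.57]
```

```bash
python3 -m handwheel '[[-1,[-0.3,-0.25,0],0],[-1,[-0.3,-0.25,1.2],0],[-1,[-0.3,-0.25,2],0],[-1,[-0.3,-0.25,2],0]]';python3 go.py 0.5937 0.160 0.058 -1.4;python3 - <<'E'
from h import *
for n in("scene",):
    p,d=optics.capture(n)
    y,x=(100,190) if n=='scene' else (110,130)
    cv2.imwrite(f"pics/{n}7.png",cv2.resize(p[y:y+150,x:x+200,::-1],None,fx=4,fy=4,interpolation=cv2.INTER_CUBIC))
E
```

```text
time: 20.8
tool_pos: [0.5911, 0.1592, 0.1452]
orientation: [1.0, -0.013, -0.003, 0.001]
wrist_force: [-0.9, -1.5, -1.4]
grip_width: 0.04
t 20.8 pos [0.5911 0.1592 0.1452] w 0.04 F [-0.9 -1.5 -1.4]
shift units [ 0.126 -0.043  3.486]
ang -1.5 roll -0.1 tilt 0.43 q [-0.03  0.62 -0.44  1.68  0.31  0.92 -0.61]
```

View pics/scene7.png

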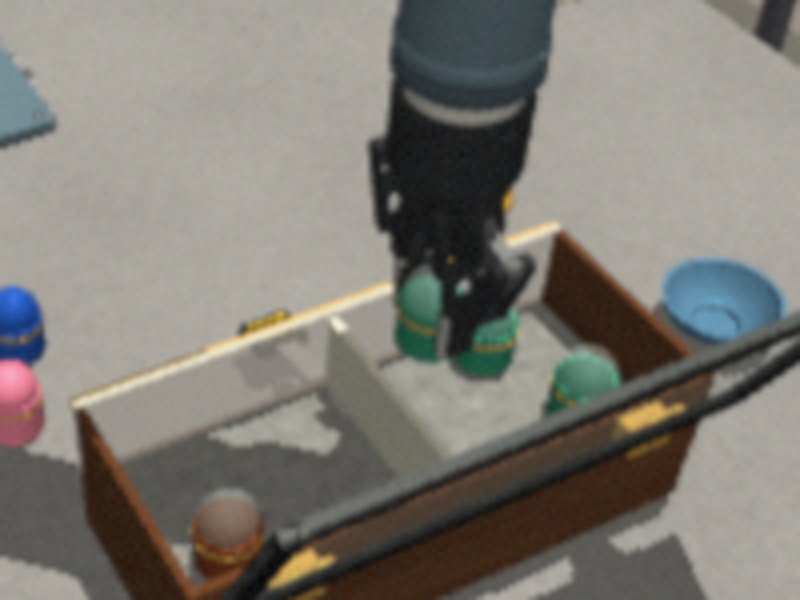

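The held globe is at (420,315) and the one already placed is at (486,338). Both are clear of the divider. Lowering.

```bash
python3 -m handwheel '[[-1,[0.03,-0.02,0.8],0],[-1,[0.03,-0.02,1.6],0],[-1,[0.03,-0.02,2.4],0],[-1,[0.03,-0.02,2.8],0],[-1,[0.03,-0.02,3],0],[-1,[0.03,-0.02,3],0]]';python3 go.py 0.5937 0.160 0.058 -1.4
```

```text
time: 21.35
tool_pos: [0.5951, 0.1618, 0.0741]
orientation: [1.0, -0.013, -0.0, 0.0]
wrist_force: [-0.2, 0.2, -1.3]
grip_width: 0.0404
t 21.35 pos [0.5951 0.1618 0.0741] w 0.0404 F [-0.2  0.2 -1.3]
shift units [-0.053  0.073  0.645]
ang -1.44 roll -0.04 tilt 0.02 q [-0.06  0.72 -0.4   1.71  0.37  0.79 -0.65]
```

```bash
python3 -m handwheel '[[-1,[0,0.05,0.2],0],[-1,[0,0.05,0.4],0],[-1,[0,0.05,0.55],0],[-1,[0,0.05,0.62],0],[-1,[0,0.05,0.62],0]]';python3 -m handwheel '[[-1,[0,0,0.04],0],[-1,[0,0,0.04],0]]'
```

```text
time: 21.77
tool_pos: [0.595, 0.1608, 0.0584]
orientation: [1.0, -0.012, -0.0, 0.0]
wrist_force: [0.9, -0.9, -1.1]
grip_width: 0.0405
time: 21.93
tool_pos: [0.5952, 0.161, 0.0581]
orientation: [1.0, -0.012, 0.0, 0.0]
wrist_force: [-1.3, -1.1, 3.6]
grip_width: 0.0404
```

Contact at 3.6 N. Releasing and rising.

```bash
python3 -m handwheel '[[0.1,[0,0,0],0],[0.2,[0,0,0],0],[0.3,[0,0,0],0],[0.3,[0,0,0],0],[0.3,[0,0,-0.5],0],[0.3,[0,0,-2],0],[0.3,[0,0,-3.6],0],[0.3,[0,0,-5.2],0],[0.3,[0,0,-6],0],[0.3,[0,0,-6],0]]'; python3 go.py 0.5215 -0.2095 0.2
```

```text
time: 22.77
tool_pos: [0.5982, 0.1623, 0.2144]
orientation: [1.0, -0.012, 0.005, -0.002]
wrist_force: [1.4, 1.5, -0.2]
grip_width: 0.0555
t 22.77 pos [0.5982 0.1623 0.2144] w 0.0555 F [ 1.4  1.5 -0.2]
shift units [-2.706 14.946  0.502]
ang -1.41 roll 89.99 tilt 0.6 q [-0.01  0.54 -0.46  1.63  0.27  1.03 -0.58]
```

```bash
python3 -m handwheel '[[0.6,[-0.2,1,0],7],[0.6,[-2.6,14.9,0],90],[0.6,[-2.6,14.9,0],90],[0.6,[-2.6,14.9,0],90],[0.6,[-2.6,14.9,0],90],[0.6,[-2.6,14.9,0],90],[0.6,[-2.6,14.9,0],90],[0.6,[-2.6,14.9,0],90],[0.6,[-2.6,14.9,0],90],[0.6,[-2.6,14.9,0],90]]'; python3 -m handwheel '[[0.6,[0,0,0],18.5],[0.6,[0,0,0],18.5],[0.6,[0,0,0],18.5],[0.6,[0,0,0],18.5]]';python3 go.py 0.5215 -0.2095 0.2
python3 - <<'E'
from h import *
for n in("scene","top"):
    p,d=optics.capture(n)
    for k in('green','bronze'):
        for c,s in blobs(mask(p,k)):
            if (n=='top' and not(120<c[1]<290 and 290<c[0]<420)) or (n=='scene' and (c[1]<160 or c[0]>185)):continue
            print(n,k,c,s[4],plane(n,*c,.04).round(3))
    cv2.imwrite(f"pics/{n}8.png",cv2.resize(p[100:325,80:380,::-1],None,fx=2.6,fy=2.6,interpolation=cv2.INTER_CUBIC))
E
```

```text
time: 23.6
tool_pos: [0.5184, -0.2165, 0.2078]
orientation: [0.801, -0.599, 0.0, 0.001]
wrist_force: [0.7, -0.1, -0.8]
grip_width: 0.0683
time: 23.93
tool_pos: [0.5206, -0.2098, 0.2076]
orientation: [-0.698, 0.716, 0.0, -0.0]
wrist_force: [0.5, 0.7, -0.5]
grip_width: 0.0684
t 23.93 pos [ 0.5206 -0.2098  0.2076] w 0.0684 F [ 0.5  0.7 -0.5]
shift units [-0.012 -0.036  0.304]
ang -91.51 roll -0.11 tilt 0.02 q [ 0.34  0.41 -0.05  1.8   0.02  0.93 -1.32]
scene green [148.2 247.2] 199 [ 0.524 -0.211  0.04 ]
scene green [151.4 257.4] 99 [ 0.555 -0.213  0.04 ]
scene bronze [102.9 200.9] 133 [ 0.318 -0.275  0.04 ]
scene bronze [148.9 279. ] 156 [ 0.608 -0.235  0.04 ]
scene bronze [152.5 288.3] 94 [ 0.634 -0.234  0.04 ]
top green [330.5 197.8] 158 [ 0.521 -0.209  0.04 ]
top bronze [334.8 171.7] 109 [ 0.607 -0.227  0.04 ]
```

View pics/scene8.png

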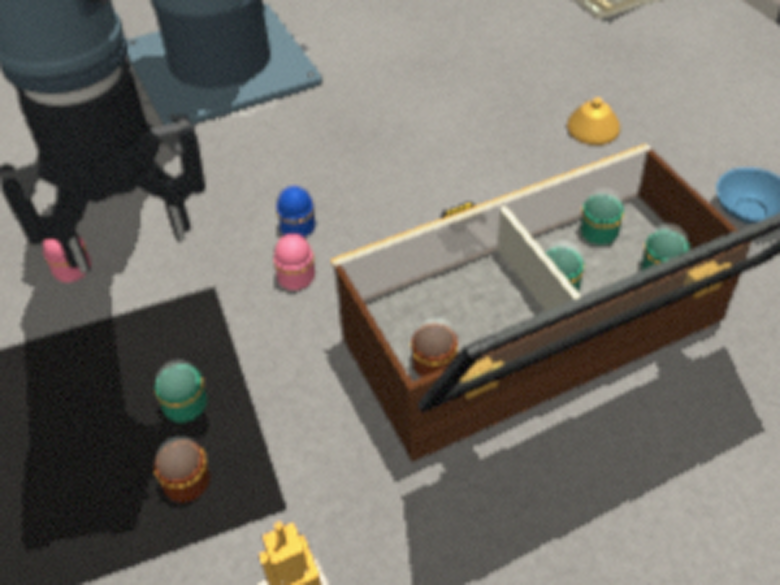

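View pics/top8.png

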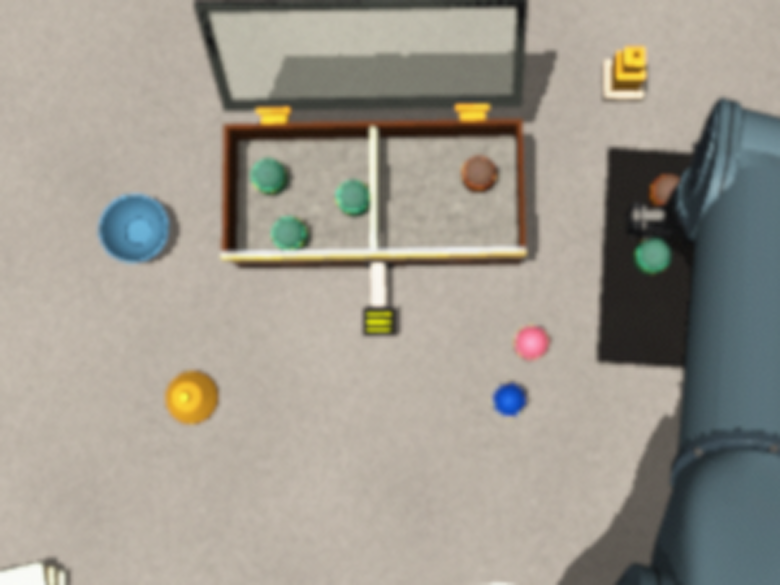

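Top view: three greens in the left bay at (269,176), (290,232) and (352,197). On the mat, green_2 is unmoved at (0.5215, -0.2095) and bronze is unmoved too. Descending on green_2.

```bash
python3 -m handwheel '[[0.6,[0,-0.03,1.5],0],[0.6,[0,-0.03,3],0],[0.6,[0,-0.03,4.5],0],[0.6,[0,-0.03,6],0],[0.6,[0,-0.03,7],0],[0.6,[0,-0.03,7.5],0],[0.6,[0,-0.03,7.8],0],[0.6,[0,-0.03,7.8],0]]';python3 go.py 0.5215 -0.2095 0.01;  python3 -m handwheel '[[-1,[0,0,0.1],0],[-1,[0,0,0.1],0],[-1,[0,0,0.1],0],[-1,[0,0,0.1],0],[-1,[0,0,0.1],0],[-1,[0,0,0.1],0]]'
```

```text
time: 24.7
tool_pos: [0.5213, -0.2098, 0.0119]
orientation: [-0.699, 0.715, 0.001, -0.0]
wrist_force: [-0.5, -0.2, 0.2]
grip_width: 0.0681
t 24.7 pos [ 0.5213 -0.2098  0.0119] w 0.0681 F [-0.5 -0.2  0.2]
shift units [-0.01  -0.006  0.075]
ang -91.31 roll 0.09 tilt 0.07 q [ 0.33  0.71 -0.04  1.88  0.05  0.55 -1.33]
time: 25.2
tool_pos: [0.523, -0.2104, 0.0117]
orientation: [-0.699, 0.715, -0.001, 0.001]
wrist_force: [-1.3, 0.3, 6.6]
grip_width: 0.0403
```

```bash
python3 -m handwheel '[[-1,[0,0,-0.3],0],[-1,[0,0,-1.5],0],[-1,[0,0,-3],0],[-1,[0,0,-4.5],0],[-1,[0,0,-6],0],[-1,[0,0,-7.6],0],[-1,[-1,-0.5,-7.6],0],[-1,[-2.5,-1.5,-7.6],0],[-1,[-4,-2.5,-7.6],0],[-1,[-5.5,-3.5,-7.6],0]]';python3 go.py 0.642 0.194 0.2
```

```text
time: 26.03
tool_pos: [0.6072, -0.0818, 0.2015]
orientation: [-0.698, 0.716, -0.001, 0.0]
wrist_force: [1.1, -0.6, -2.1]
grip_width: 0.0404
t 26.03 pos [ 0.6072 -0.0818  0.2015] w 0.0404 F [ 1.1 -0.6 -2.1]
shift units [-11.064  -1.117   0.058]
ang -91.43 roll -0.03 tilt 0.08 q [ 0.12  0.51 -0.08  1.67  0.05  0.97 -1.57]
```

```bash
python3 -m handwheel '[[-1,[-1.6,-0.2,0],0],[-1,[-3.2,-0.5,0],0],[-1,[-4.8,-0.8,0],0],[-1,[-6.4,-1,0],0],[-1,[-8,-1.1,0],0],[-1,[-9.5,-1.1,0],0],[-1,[-10.5,-1.1,0],0],[-1,[-11,-1.1,0],0],[-1,[-11,-1.1,0],0],[-1,[-11,-1.1,0],0]]';python3 go.py 0.642 0.194 0.1
python3 - <<'E'
from h import *
for n in("scene",):
    p,d=optics.capture(n)
    y,x=(100,190) if n=='scene' else (110,130)
    cv2.imwrite(f"pics/{n}9.png",cv2.resize(p[y:y+150,x:x+200,::-1],None,fx=4,fy=4,interpolation=cv2.INTER_CUBIC))
E
```

```text
time: 26.87
tool_pos: [0.6406, 0.1901, 0.2003]
orientation: [-0.699, 0.716, -0.0, -0.0]
wrist_force: [0.5, -1.5, -1.1]
grip_width: 0.0399
t 26.87 pos [0.6406 0.1901 0.2003] w 0.0399 F [ 0.5 -1.5 -1.1]
shift units [-0.162 -0.053  4.01 ]
ang -91.37 roll 0.03 tilt 0.07 q [-0.28  0.6  -0.11  1.51  0.08  1.04 -2.01]
```

View pics/scene9.png

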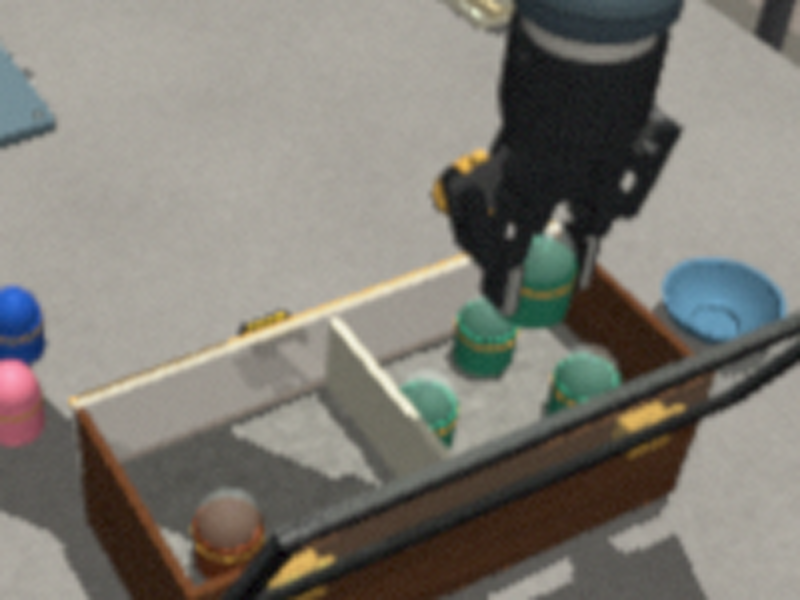

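The held globe is at (545,280). The free spot behind and between the others is open. Lowering.

```bash
python3 -m handwheel '[[-1,[-0.1,-0.03,1],0],[-1,[-0.1,-0.03,2.2],0],[-1,[-0.1,-0.03,3.4],0],[-1,[-0.1,-0.03,4.4],0],[-1,[-0.1,-0.03,5],0],[-1,[-0.1,-0.03,5.3],0],[-1,[-0.1,-0.03,5.3],0],[-1,[-0.1,-0.03,5.3],0]]';python3 go.py 0.642 0.194 0.0587
```

```text
time: 27.58
tool_pos: [0.6423, 0.193, 0.0686]
orientation: [-0.698, 0.716, -0.0, 0.0]
wrist_force: [0.0, 0.5, -0.5]
grip_width: 0.0402
t 27.58 pos [0.6423 0.193  0.0686] w 0.0402 F [ 0.   0.5 -0.5]
shift units [-0.038  0.015  0.394]
ang -91.43 roll -0.03 tilt 0.08 q [-0.29  0.76 -0.1   1.57  0.1   0.81 -2.03]
```

```bash
python3 -m handwheel '[[-1,[-0.03,0,0.15],0],[-1,[-0.03,0,0.3],0],[-1,[-0.03,0,0.36],0],[-1,[-0.03,0,0.42],0],[-1,[-0.03,0,0.42],0]]'
```

```text
time: 28.0
tool_pos: [0.6417, 0.1948, 0.0588]
orientation: [-0.699, 0.715, -0.0, 0.0]
wrist_force: [-3.9, -1.0, 9.6]
grip_width: 0.0401
```

```bash
python3 -m handwheel '[[0,[0,0,0],0],[0.1,[0,0,0],0],[0.15,[0,0,0],0],[0.15,[0,0,0],0],[0.15,[0,0,-0.4],0],[0.15,[0,0,-1.5],0],[0.15,[0,0,-3],0],[0.15,[0,0,-4.5],0],[0.15,[0,0,-6],0],[0.15,[0,0,-6],0]]'; python3 go.py 0.603 -0.2335 0.2
```

```text
time: 28.83
tool_pos: [0.646, 0.1962, 0.2167]
orientation: [-0.699, 0.716, -0.003, 0.006]
wrist_force: [1.4, 0.5, 0.0]
grip_width: 0.0493
t 28.83 pos [0.646  0.1962 0.2167] w 0.0493 F [1.4 0.5 0. ]
shift units [17.227  1.313  0.562]
ang -91.38 roll 0.02 tilt 0.81 q [-0.28  0.59 -0.12  1.49  0.07  1.06 -2.01]
```

```bash
python3 -m handwheel '[[0.6,[1,0,0],0],[0.6,[16,1.3,0],0],[0.6,[16,1.3,0],0],[0.6,[16,1.3,0],0],[0.6,[16,1.3,0],0],[0.6,[16,1.3,0],0],[0.6,[16,1.3,0],0],[0.6,[16,1.3,0],0],[0.6,[16,1.3,0],0],[0.6,[16,1.3,0],0]]'; python3 -m handwheel '[[0.6,[1.2,0,0],0],[0.6,[1.2,0,0],0],[0.6,[1.2,0,0],0]]'; python3 go.py 0.603 -0.2335 0.01
python3 - <<'E'
from h import *
for n in("scene","top"):
    p,d=optics.capture(n)
    for k in('bronze',):
        for c,s in blobs(mask(p,k)):
            if (n=='top' and not(120<c[1]<290 and 290<c[0]<420)) or (n=='scene' and (c[1]<160 or c[0]>185)):continue
            print(n,k,c,s[4],plane(n,*c,.04).round(3))
    cv2.imwrite(f"pics/{n}10.png",cv2.resize(p[100:325,80:380,::-1],None,fx=2.6,fy=2.6,interpolation=cv2.INTER_CUBIC))
E
```

```text
time: 29.67
tool_pos: [0.5991, -0.2052, 0.2077]
orientation: [-0.699, 0.715, -0.0, 0.0]
wrist_force: [0.1, -0.8, 0.7]
grip_width: 0.0681
time: 29.92
tool_pos: [0.5982, -0.2359, 0.2074]
orientation: [-0.697, 0.717, -0.0, -0.0]
wrist_force: [1.2, 1.3, -0.0]
grip_width: 0.0686
t 29.92 pos [ 0.5982 -0.2359  0.2074] w 0.0686 F [ 1.2  1.3 -0. ]
shift units [-0.111 -0.189  7.895]
ang -91.62 roll -0.22 tilt 0.06 q [ 0.34  0.55 -0.05  1.58  0.03  1.01 -1.32]
scene bronze [148.8 278.7] 150 [ 0.607 -0.235  0.04 ]
scene bronze [152.4 288.2] 96 [ 0.634 -0.234  0.04 ]
top bronze [336.7 173.6] 166 [ 0.601 -0.233  0.04 ]
```

View pics/scene10.png

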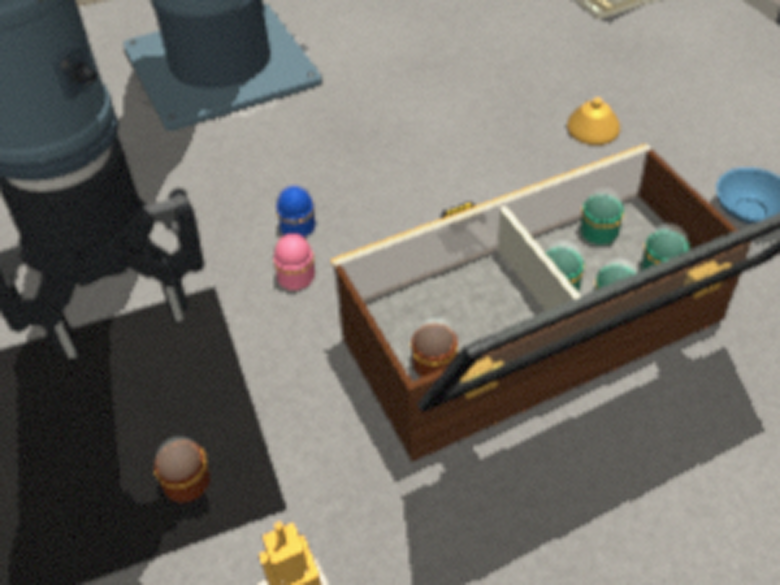

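View pics/top10.png

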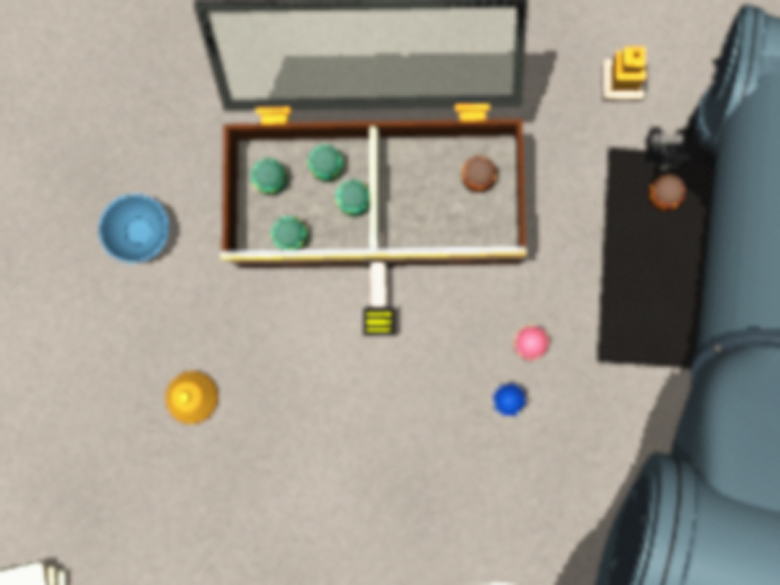

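Four greens now stand in the left bay. The bronze globe is unmoved under the gripper. Descending.

```bash
python3 -m handwheel '[[0.6,[-0.05,-0.15,1.5],0],[0.6,[-0.05,-0.15,3],0],[0.6,[-0.05,-0.15,4.5],0],[0.6,[-0.05,-0.15,6],0],[0.6,[-0.05,-0.15,7],0],[0.6,[-0.05,-0.15,7],0],[0.6,[-0.05,-0.15,7],0]]';python3 go.py 0.603 -0.2335 0.01
```

```text
time: 30.6
tool_pos: [0.6024, -0.2297, 0.0314]
orientation: [-0.7, 0.715, 0.001, -0.0]
wrist_force: [1.0, -0.4, -0.1]
grip_width: 0.068
t 30.6 pos [ 0.6024 -0.2297  0.0314] w 0.068 F [ 1.  -0.4 -0.1]
shift units [ 0.154 -0.03   0.857]
ang -91.22 roll 0.18 tilt 0.16 q [ 0.33  0.78 -0.05  1.65  0.05  0.71 -1.33]
```

```bash
python3 -m handwheel '[[0.6,[0.1,0,0.4],0],[0.6,[0.1,0,0.75],0],[0.6,[0.1,0,0.8],0],[-1,[0.1,0,0.85],0],[-1,[0.1,0,0.85],0],[-1,[0.1,0,0.85],0],[-1,[0.1,0,0.85],0],[-1,[0.1,0,0.85],0],[-1,[0.1,0,0.85],0]]';python3 go.py 0.603 -0.2335 0.01; python3 -m handwheel '[[-1,[0,0,-0.3],0],[-1,[0,0,-1.5],0],[-1,[0,0,-3],0],[-1,[0,0,-4.5],0],[-1,[0,0,-6],0],[-1,[0,0,-7.6],0],[-1,[-1,0.2,-7.6],0],[-1,[-2.5,0.5,-7.6],0],[-1,[-4,0.8,-7.6],0],[-1,[-5.5,1,-7.6],0]]';python3 go.py 0.564 0.051 0.2
```

```text
time: 31.35
tool_pos: [0.6032, -0.2347, 0.0116]
orientation: [-0.699, 0.716, -0.001, 0.0]
wrist_force: [-1.2, 0.9, 6.2]
grip_width: 0.0405
t 31.35 pos [ 0.6032 -0.2347  0.0116] w 0.0405 F [-1.2  0.9  6.2]
shift units [-0.049  0.008  0.064]
ang -91.37 roll 0.03 tilt 0.08 q [ 0.33  0.81 -0.04  1.65  0.05  0.68 -1.33]
time: 32.18
tool_pos: [0.5796, -0.0953, 0.2011]
orientation: [-0.698, 0.716, 0.0, -0.0]
wrist_force: [0.5, 0.7, -0.7]
grip_width: 0.0401
t 32.18 pos [ 0.5796 -0.0953  0.2011] w 0.0401 F [ 0.5  0.7 -0.7]
shift units [-5.835  0.77   0.046]
ang -91.43 roll -0.03 tilt 0.02 q [ 0.15  0.47 -0.08  1.73  0.04  0.94 -1.55]
```

```bash
python3 -m handwheel '[[-1,[-1.5,0.2,0],0],[-1,[-3,0.4,0],0],[-1,[-4.4,0.6,0],0],[-1,[-5.4,0.7,0],0],[-1,[-5.8,0.75,0],0],[-1,[-5.8,0.75,1],0],[-1,[-5.8,0.75,2],0],[-1,[-5.8,0.75,2],0],[-1,[-5.8,0.75,2],0]]';python3 go.py 0.564 0.051 0.0587
python3 - <<'E'
from h import *
for n in("scene",):
    p,d=optics.capture(n)
    y,x=(100,190)
    cv2.imwrite(f"pics/{n}11.png",cv2.resize(p[y:y+150,x:x+200,::-1],None,fx=4,fy=4,interpolation=cv2.INTER_CUBIC))
E
```

```text
time: 32.93
tool_pos: [0.5645, 0.0478, 0.1501]
orientation: [-0.698, 0.716, 0.001, -0.001]
wrist_force: [-0.1, 0.8, -0.4]
grip_width: 0.0405
t 32.93 pos [0.5645 0.0478 0.1501] w 0.0405 F [-0.1  0.8 -0.4]
shift units [-0.13   0.01   3.655]
ang -91.43 roll -0.03 tilt 0.19 q [-0.08  0.5  -0.11  1.82  0.07  0.82 -1.82]
```

View pics/scene11.png

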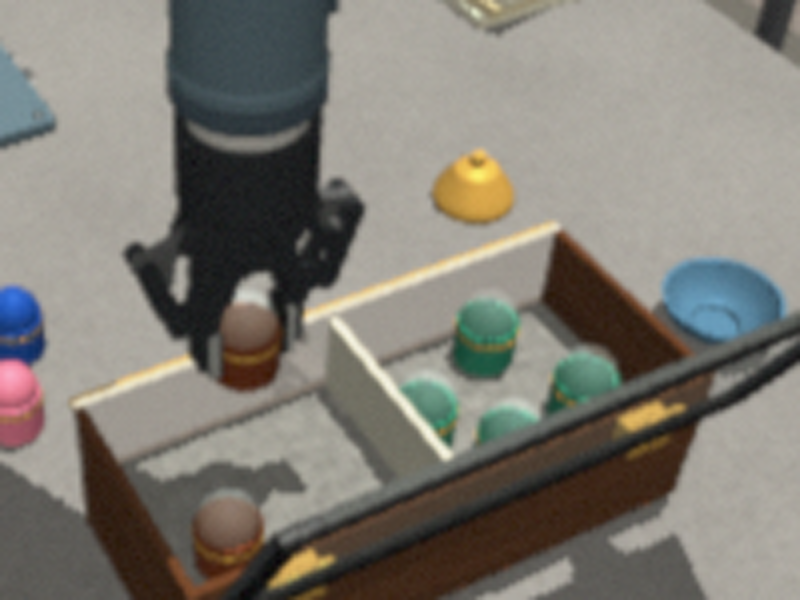

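The bronze globe is held at (250,340) over the right bay, and bronze_stock is clear at (228,530). Lowering.

```bash
python3 -m handwheel '[[-1,[-0.1,0,1],0],[-1,[-0.1,0,2],0],[-1,[-0.1,0,2.8],0],[-1,[-0.1,0,3.3],0],[-1,[-0.1,0,3.3],0],[-1,[-0.1,0,3.3],0]]';python3 -m handwheel '[[-1,[0,0,0.1],0],[-1,[0,0,0.2],0],[-1,[0,0,0.3],0],[-1,[0,0,0.3],0],[-1,[0,0,0.3],0]]';python3 go.py 0.564 0.051 0.0587
```

```text
time: 33.48
tool_pos: [0.5663, 0.0512, 0.0692]
orientation: [-0.698, 0.716, -0.0, 0.0]
wrist_force: [0.8, -0.9, 0.1]
grip_width: 0.0406
time: 33.9
tool_pos: [0.5657, 0.0515, 0.061]
orientation: [-0.699, 0.715, -0.0, 0.0]
wrist_force: [-0.2, 1.0, -0.2]
grip_width: 0.0407
t 33.9 pos [0.5657 0.0515 0.061 ] w 0.0407 F [-0.2  1.  -0.2]
shift units [0.021 0.066 0.092]
ang -91.36 roll 0.04 tilt 0.01 q [-0.09  0.64 -0.1   1.86  0.1   0.65 -1.85]
```

```bash
python3 -m handwheel '[[-1,[0,0,0.06],0],[-1,[0,0,0.1],0],[-1,[0,0,0.1],0]]'; python3 -m handwheel '[[0,[0,0,0],0],[0.1,[0,0,0],0],[0.2,[0,0,0],0],[0.2,[0,0,0],0],[0.2,[0,0,-0.4],0],[0.2,[0,0,-1.5],0],[0.2,[0,0,-3],0],[0.2,[0,0,-4.5],0],[0.2,[0,0,-6],0],[0.2,[0,0,-6],0]]'; python3 go.py 0.446 0.134 0.2
```

```text
time: 34.15
tool_pos: [0.5657, 0.0515, 0.0586]
orientation: [-0.699, 0.715, -0.0, 0.0]
wrist_force: [-1.3, -1.2, 2.9]
grip_width: 0.0404
time: 34.98
tool_pos: [0.5702, 0.0521, 0.2167]
orientation: [-0.699, 0.716, -0.004, 0.005]
wrist_force: [1.7, 0.6, -0.2]
grip_width: 0.0514
t 34.98 pos [0.5702 0.0521 0.2167] w 0.0514 F [ 1.7  0.6 -0.2]
shift units [-3.152  5.053  0.608]
ang -91.38 roll 0.02 tilt 0.75 q [-0.08  0.42 -0.12  1.77  0.06  0.95 -1.82]
```

```bash
python3 -m handwheel '[[0.6,[-0.5,0.8,0],0],[0.6,[-1.3,2.2,0],0],[0.6,[-2.2,3.6,0],0],[0.6,[-2.9,4.6,0],0],[0.6,[-3.15,5,0],0],[0.6,[-3.15,5,0],0],[0.6,[-3.15,5,0],0]]';python3 go.py 0.446 0.134 0.012
python3 - <<'E'
from h import *
for n in("scene","top"):
    p,d=optics.capture(n)
    if n=='scene': cv2.imwrite(f"pics/{n}12.png",cv2.resize(p[100:250,190:390,::-1],None,fx=4,fy=4,interpolation=cv2.INTER_CUBIC))
    else: cv2.imwrite(f"pics/{n}12.png",cv2.resize(p[100:325,80:380,::-1],None,fx=2.6,fy=2.6,interpolation=cv2.INTER_CUBIC))
E
```

```text
time: 35.57
tool_pos: [0.4431, 0.1331, 0.2089]
orientation: [-0.699, 0.715, -0.001, 0.001]
wrist_force: [0.3, -0.1, -0.5]
grip_width: 0.0683
t 35.57 pos [0.4431 0.1331 0.2089] w 0.0683 F [ 0.3 -0.1 -0.5]
shift units [-0.038 -0.105  7.876]
ang -91.32 roll 0.08 tilt 0.08 q [-0.23  0.26 -0.18  2.03  0.06  0.86 -2.04]
```

View pics/scene12.png

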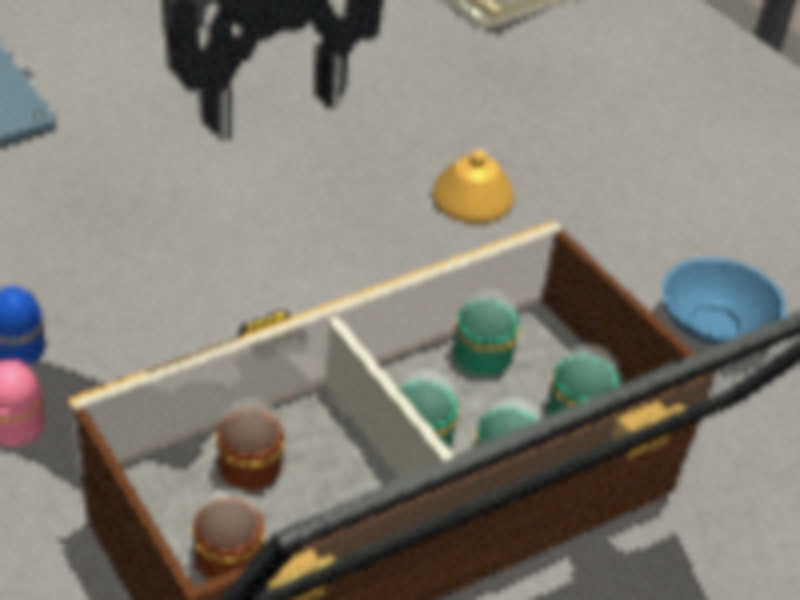

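View pics/top12.png

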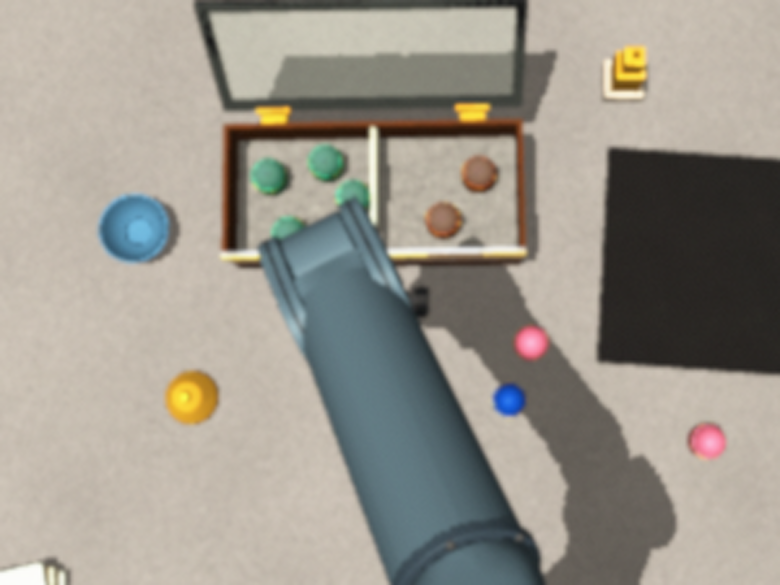

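The mat is empty. All six globes stand upright: four green on the left, two bronze on the right. Next I'll locate the pressed tread precisely.

```bash
python3 - <<'E'
from h import *
print(plane('top',80+379.5/2.6,100+321.5/2.6,.034), plane('top',80+363/2.6,100+321.5/2.6,.034)[1], plane('top',80+396/2.6,100+321.5/2.6,.034)[1])
E
python3 -m handwheel '[[0.6,[-0.04,-0.1,1.5],0],[0.6,[-0.04,-0.1,3],0],[0.6,[-0.04,-0.1,4.5],0],[0.6,[-0.04,-0.1,5.5],0],[0.6,[-0.04,-0.1,5.8],0],[0.6,[-0.04,-0.1,5.8],0],[0.6,[-0.04,-0.1,5.8],0]]';python3 go.py 0.446 0.133 0.012
```

```text
[0.44599432 0.13206296 0.034     ] 0.1525771630177661 0.11155228810133089
time: 36.25
tool_pos: [0.4462, 0.1338, 0.0639]
orientation: [-0.698, 0.716, -0.0, 0.0]
wrist_force: [0.7, -0.5, 0.2]
grip_width: 0.0681
t 36.25 pos [0.4462 0.1338 0.0639] w 0.0681 F [ 0.7 -0.5  0.2]
shift units [0.032 0.007 2.074]
ang -91.43 roll -0.03 tilt 0.04 q [-0.27  0.51 -0.14  2.12  0.14  0.52 -2.11]
```

```bash
python3 -m handwheel '[[0.6,[0.04,0,0.6],0],[0.6,[0.04,0,1.2],0],[0.6,[0.04,0,1.7],0],[0.6,[0.04,0,2.05],0],[0.6,[0.04,0,2.05],0],[0.6,[0.04,0,2.05],0]]';python3 -m handwheel '[[-1,[0,0,0],0],[-1,[0,0,0],0],[-1,[0,0,0],0],[-1,[0,0,0],0],[-1,[0,0,0],0],[-1,[0,0,0],0]]';python3 go.py 0.446 0.133 0.012
```

```text
time: 36.75
tool_pos: [0.4459, 0.1333, 0.0129]
orientation: [-0.699, 0.716, -0.0, 0.001]
wrist_force: [-0.3, -0.1, -0.4]
grip_width: 0.0682
time: 37.25
tool_pos: [0.446, 0.1348, 0.0134]
orientation: [-0.699, 0.715, -0.0, 0.002]
wrist_force: [-2.6, 2.1, 9.3]
grip_width: 0.039
t 37.25 pos [0.446  0.1348 0.0134] w 0.039 F [-2.6  2.1  9.3]
shift units [ 0.07  -0.003  0.055]
ang -91.27 roll 0.13 tilt 0.18 q [-0.29  0.62 -0.12  2.13  0.17  0.4  -2.14]
```

Pinched, width 39 mm. Raising at about 30 mm/s.

```bash
python3 -m handwheel '[[-1,[0,0.01,-0.05],0],[-1,[0,0.02,-0.12],0],[-1,[0,0.03,-0.2],0],[-1,[0,0.04,-0.3],0],[-1,[0,0.05,-0.4],0],[-1,[0,0.06,-0.5],0],[-1,[0,0.07,-0.6],0],[-1,[0,0.08,-0.7],0],[-1,[0,0.08,-0.8],0],[-1,[0,0.08,-0.8],0]]';python3 go.py 0.446 0.133 0.057
python3 - <<'E'
from h import *
p,d=optics.capture('scene')
cv2.imwrite(f"pics/scene13.png",cv2.resize(p[70:270,190:430,::-1],None,fx=3,fy=3,interpolation=cv2.INTER_CUBIC))
E
```

```text
time: 38.08
tool_pos: [0.4445, 0.1347, 0.0326]
orientation: [-0.699, 0.715, -0.0, 0.002]
wrist_force: [3.3, 3.2, -3.2]
grip_width: 0.0384
t 38.08 pos [0.4445 0.1347 0.0326] w 0.0384 F [ 3.3  3.2 -3.2]
shift units [ 0.064 -0.066 -0.975]
ang -91.29 roll 0.11 tilt 0.22 q [-0.29  0.58 -0.13  2.13  0.16  0.44 -2.13]
```

View pics/scene13.png

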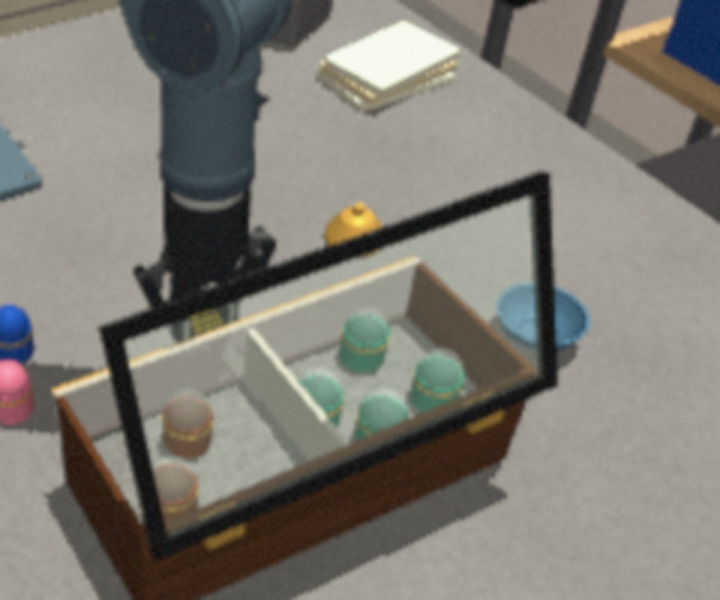

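The lid is following the pedal, about half closed, and the globes are untouched. Continuing slowly.

```bash
python3 -m handwheel '[[-1,[0,0,-0.06],0],[-1,[0,0,-0.14],0],[-1,[0,-0.01,-0.22],0],[-1,[0,-0.02,-0.3],0],[-1,[0,-0.03,-0.38],0],[-1,[0,-0.04,-0.46],0],[-1,[0,-0.05,-0.54],0],[-1,[0,-0.06,-0.62],0],[-1,[0,-0.06,-0.7],0],[-1,[0,-0.06,-0.7],0]]';python3 go.py 0.446 0.133 0.057
python3 - <<'E'
from h import *
p,d=optics.capture('scene')
cv2.imwrite(f"pics/scene14.png",cv2.resize(p[70:270,190:430,::-1],None,fx=3,fy=3,interpolation=cv2.INTER_CUBIC))
E
```

```text
time: 38.97
tool_pos: [0.4461, 0.1347, 0.0501]
orientation: [-0.699, 0.715, -0.0, 0.002]
wrist_force: [4.2, 3.8, -4.3]
grip_width: 0.0385
t 38.97 pos [0.4461 0.1347 0.0501] w 0.0385 F [ 4.2  3.8 -4.3]
shift units [ 0.067  0.    -0.275]
ang -91.28 roll 0.12 tilt 0.23 q [-0.28  0.54 -0.14  2.12  0.15  0.48 -2.12]
```

View pics/scene14.png

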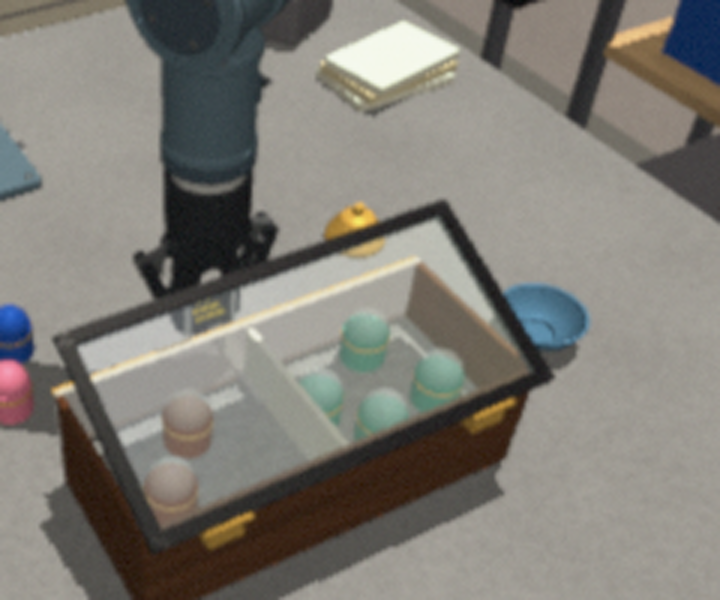

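```bash
python3 -m handwheel '[[-1,[0,0,-0.05],0],[-1,[0,-0.01,-0.1],0],[-1,[0,-0.02,-0.15],0],[-1,[0,-0.02,-0.2],0],[-1,[0,-0.03,-0.25],0],[-1,[0,-0.03,-0.29],0],[-1,[0,-0.03,-0.32],0],[-1,[0,-0.03,-0.32],0]]';python3 go.py 0.446 0.133 0.057
python3 - <<'E'
from h import *
p,d=optics.capture('scene')
cv2.imwrite(f"pics/scene15.png",cv2.resize(p[70:270,190:430,::-1],None,fx=3,fy=3,interpolation=cv2.INTER_CUBIC))
E
```

```text
time: 39.68
tool_pos: [0.4477, 0.1347, 0.0582]
orientation: [-0.699, 0.715, -0.001, 0.003]
wrist_force: [6.7, 5.0, -8.4]
grip_width: 0.0386
t 39.68 pos [0.4477 0.1347 0.0582] w 0.0386 F [ 6.7  5.  -8.4]
shift units [0.069 0.066 0.047]
ang -91.29 roll 0.11 tilt 0.32 q [-0.27  0.53 -0.14  2.12  0.15  0.5  -2.12]
```

View pics/scene15.png

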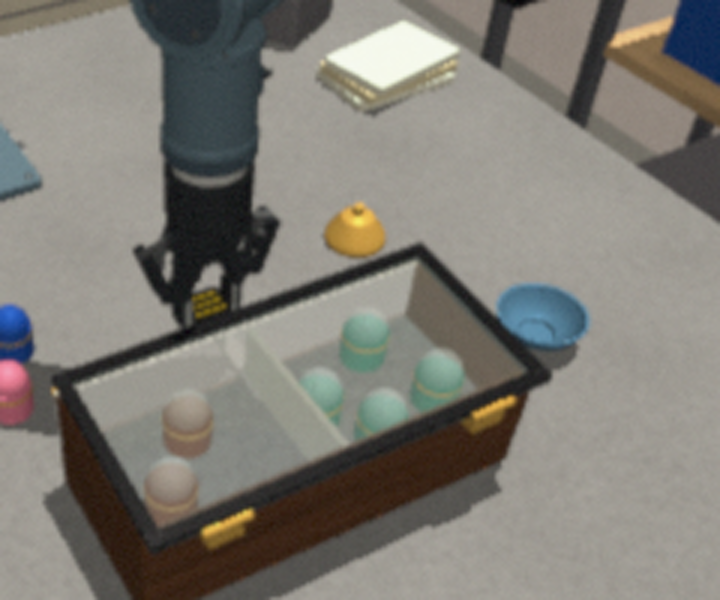

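The lid is almost flat and the force is rising. Easing up a little more to seat it at the stop.

```bash
python3 -m handwheel '[[-1,[0,0,-0.03],0],[-1,[0,0,-0.06],0],[-1,[0,0,-0.08],0],[-1,[0,0,-0.08],0]]';python3 go.py 0.446 0.133 0.057;python3 -m handwheel '[[-1,[0,0,-0.03],0],[-1,[0,0,-0.05],0],[-1,[0,0,-0.05],0]]';python3 go.py 0.446 0.133 0.057
```

```text
time: 40.07
tool_pos: [0.4479, 0.1347, 0.0596]
orientation: [-0.699, 0.715, -0.001, 0.003]
wrist_force: [9.4, 5.7, -18.3]
grip_width: 0.0385
t 40.07 pos [0.4479 0.1347 0.0596] w 0.0385 F [  9.4   5.7 -18.3]
shift units [0.069 0.076 0.102]
ang -91.31 roll 0.09 tilt 0.35 q [-0.27  0.52 -0.14  2.12  0.14  0.5  -2.11]
time: 40.32
tool_pos: [0.4479, 0.1346, 0.0598]
orientation: [-0.699, 0.715, -0.001, 0.003]
wrist_force: [15.1, 5.8, -34.9]
grip_width: 0.0387
t 40.32 pos [0.4479 0.1346 0.0598] w 0.0387 F [ 15.1   5.8 -34.9]
shift units [0.068 0.076 0.112]
ang -91.3 roll 0.1 tilt 0.35 q [-0.27  0.52 -0.14  2.12  0.14  0.51 -2.11]
```

At the stop: 35 N with no further travel. Opening the jaws and rising straight up.

```bash
python3 -m handwheel '[[-1,[0,0,0.04],0],[0.3,[0,0,0.04],0],[0.6,[0,0,0.04],0],[0.6,[0,0,0.04],0],[0.6,[0,0,0.04],0],[0.6,[0,0,-0.5],0],[0.6,[0,0,-2],0],[0.6,[0,0,-3.5],0],[0.6,[0,0,-5],0],[0.6,[0,0,-6],0]]';python3 -m handwheel '[[0.6,[8,0,-1],0],[0.6,[8,0,-1],0],[0.6,[8,0,-1],0],[0.6,[8,0,-1],0],[0.6,[8,0,-1],0],[0.6,[8,0,-1],0],[0.6,[8,0,-1],0],[0.6,[8,0,-1],0]]'
python3 - <<'E'
from h import *
for n in("scene","top"):
    p,d=optics.capture(n); np.savez(n+"F.npz",p=p,d=d)
    cv2.imwrite(f"pics/{n}16.png",cv2.resize(p[:,:,::-1],(768,576),interpolation=cv2.INTER_CUBIC))
    q=np.load(n+"0.npz")['p']
    for lab,im in(('0',q),('F',p)):
        t=[b for b in blobs(mask(im,'yellow'),15) if (n=='scene' and b[0][1]>120) or (n=='top' and b[0][1]>120 and 100<b[0][0]<350)]
        print(n,lab,[(b[0],b[1][4]) for b in t])
E
```

```text
time: 41.15
tool_pos: [0.4459, 0.1332, 0.2142]
orientation: [-0.699, 0.716, -0.001, 0.001]
wrist_force: [1.1, 0.7, -0.5]
grip_width: 0.0682
time: 41.82
tool_pos: [0.4402, -0.0662, 0.2358]
orientation: [-0.699, 0.715, 0.0, 0.0]
wrist_force: [1.2, 0.4, 0.5]
grip_width: 0.0684
scene 0 [(array([309.2, 142.9]), np.int32(21)), (array([258.3, 170.5]), np.int32(67)), (array([265.2, 243.1]), np.int32(28)), (array([189.6, 309.3]), np.int32(91)), (array([199.1, 318.6]), np.int32(19))]
scene F [(array([309.6, 142.7]), np.int32(25)), (array([258.2, 170.6]), np.int32(72)), (array([264.9, 243.3]), np.int32(29)), (array([190.8, 311.2]), np.int32(135))]
top 0 [(array([322.5, 124.4]), np.int32(104)), (array([192.1, 198.4]), np.int32(89)), (array([252.5, 197.4]), np.int32(84)), (array([224.3, 221.3]), np.int32(79)), (array([150.8, 252.7]), np.int32(98))]
top F [(array([322.4, 124.4]), np.int32(104)), (array([253. , 197.4]), np.int32(82)), (array([191.5, 198.4]), np.int32(87)), (array([224.3, 221.3]), np.int32(79)), (array([150.9, 252.7]), np.int32(107))]
```

View pics/scene16.png

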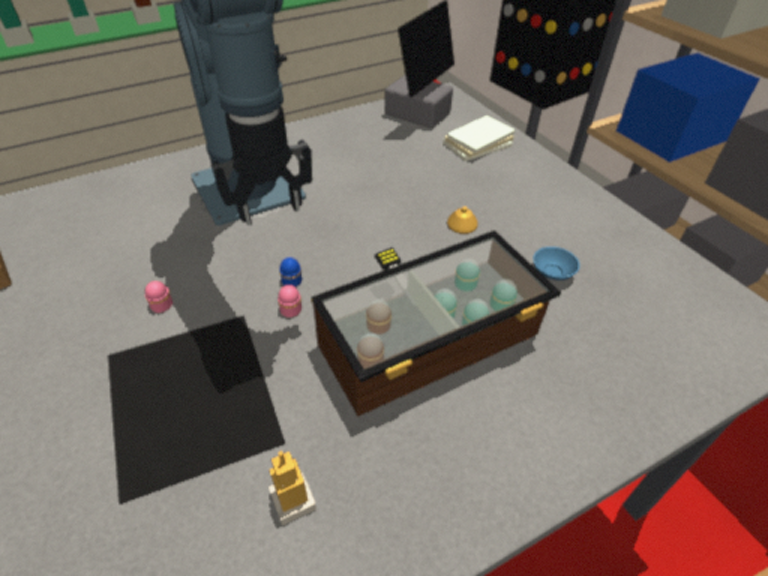

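View pics/top16.png

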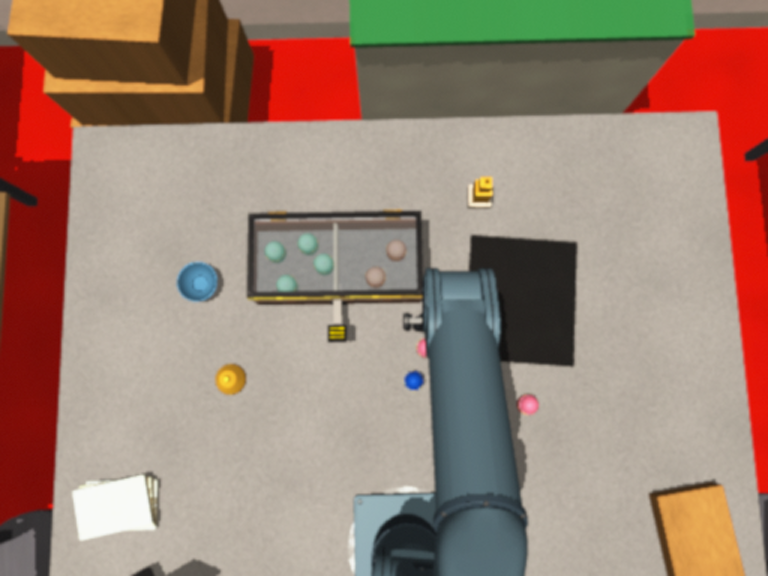

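The tread marker is at the same pixels as at the start: top view (224.3,221.3), scene view (258.2,170.6). The lid is flat, all six globes stand upright in their own bays, and the bell, tower and bowl haven't moved. The gripper is touching nothing, so I'm handing in.

```bash
python3 -m handwheel '[[0.6,[0,0,0],0],[0.6,[0,0,0],0],[0.6,[0,0,0],0]]'; python3 -c "
from workcell import job; print(job.job_done())"
```

```text
time: 42.17
tool_pos: [0.4405, -0.0662, 0.2357]
orientation: [-0.699, 0.715, 0.0, -0.0]
wrist_force: [0.2, -0.6, 0.6]
grip_width: 0.0683
the job is handed in; nothing more can be done
None
```

I pressed the pedal fully, placed the four loose globes, raised the pedal until the lid shut, and handed the job in at 42 s of the 210 s limit. Three greens went into the left bay and one bronze into the right, each beside its own colour's stock globe. The pedal went back up at about 30 mm/s.

**Last checks, all passing:**
- The tread is within a fraction of a pixel of its starting position in both views, and the lid lies flat.
- All six globes stand upright in the right bays.
- The bell, tower and bowl look unmoved in the pictures, and the gripper was touching nothing.

**What went less well:**
- I pressed harder than needed at the bottom stop. The wrist force reached about 102 N for a moment, under the 120 N limit.
- The first grasp on the third green globe closed on nothing, because it had slid about 30 mm but was still standing. It was either knocked or pushed by my jaws. I measured it again and the second grasp held.

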